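# Make up two power-supply repair kits in stacked kit trays

## Task

Make up the two repair kits in the two grey stack-nest trays. Stand the larger capacitor and the finned heat sink in the tray on the green mat, stack the other tray on top of that one, turned end for end so that it rests on the rim lugs instead of nesting, and have the smaller capacitor and the transformer standing in this upper tray. Set everything down in its place rather than drop it, keep the stack where the lower tray stands now on the mat, and leave the relay, the ring choke and the solder reel where they are.

Things in the scene. Friction and masses are not known exactly. Their poses are not given: they have to be found in the camera images.
- tray_lower: Grey stack-nest tray on the green mat, 190 (x) x 66 (y, over the rim) x 56 mm, 0.14 kg, origin at underside centre, z up. Rim band 3 mm thick, 10 mm tall. Floor 7 mm above the underside, clear 150 x 48 mm: takes two parts, one behind the other; fingers fit beside them along x, not along y. Lugs: one in each corner of the +x end, a single wider one mid -x end, tops 6 mm below the rim.
- tray_upper: Identical tray on the bare bench, lying roughly the same way round as the other. Lift it by the long sides of its rim, 66 mm apart. Foot 174 x 50 mm, notched below its own lugs: set on the other tray the same way round, it nests; turned 180 degrees about z, its foot rests on the other's lugs, underside 50 mm above the other's underside, with 5 mm of play all round inside the rim.
- cap_large: The larger of two electrolytic capacitors: dark grey can, 34 mm diameter, 33 mm tall, standing upright with a dark disc and two thin 6 mm terminals on top; 50 g. Its origin is at the centre of its underside, z up as it stands.
- cap_small: The smaller of two electrolytic capacitors: dark grey can, 22 mm diameter, 25 mm tall, standing upright with a dark disc and two thin 6 mm terminals on top; 30 g. Its origin is at the centre of its underside, z up as it stands.
- heatsink: Bare aluminium heat sink with seven upright fins: 34 mm along its x (across the fins; the outer fins are flat), 28 mm along y, 36 mm tall; 35 g. Its origin is at the centre of its underside, z up as it stands.
- transformer: Small mains transformer: lying laminated steel core 34 mm along its x, 28 mm along y, 20 mm tall, round a yellow-taped winding that stands up to 27 mm in the middle; 70 g. Its origin is at the centre of its underside, z up as it stands.
- relay: Power relay, black box 32 x 27 x 20 mm with five short pins up. Not part of a kit: leave it. Its origin is at the centre of its underside, z up as it stands.
- choke: Ring choke, copper wire wound on a ring, 34 mm across, 13 mm tall, lying flat. Not part of a kit: leave it. Its origin is at the centre of its underside, z up as it stands.
- spool: Solder reel, white flanges 60 mm across, 44 mm tall, standing. Not part of a kit: leave it. Its origin is at the centre of its underside, z up as it stands.
- upper_label_end (a point): Top of the rim in the middle of the upper tray's two-lug (+x) end, 95 mm from its centre, above the white label card that both trays carry on the outside of that end.

How it is judged:
By the outcome, as a careful person would: the job done as asked, in the order asked, and still so for the second after the job is handed in, with the robot touching nothing.
It also fails if it takes over 144 s, if anything falls off the work surface, if the arm or the gripper's body presses on something with over 40 N, if the wrist force passes 120 N, or if a joint passes its speed limit or range.

## Robot

A 6-joint arm with a two-finger parallel gripper is mounted at the origin on the work surface. World frame = base frame: x ahead of the robot, y to its left, z up, the work surface at z = 0. Lengths are in m, angles in rad, forces in N, time in s.
With the tool pointing down it reaches from about 0.425 to 0.95 m from the base axis. Payload 14.7 kg.
Tool frame: the origin (TCP) lies between the finger pads; the fingertips stand 11 mm ahead of it and the grasp point (between the pads) lies 8 mm behind it; z points along the fingers, y is the direction in which the jaws open and shut (so a half turn about z gives the same grasp; the last joint's range is limited). The gripper opens to 85 mm and grips with 20 to 120 N. Pads are 22 mm wide; open, the fingers measure 114 mm over their backs; the gripper's body (76 mm by 85 mm) begins 54 mm behind the grasp point. The pads swing forward as they close: fully open they stand 13 mm farther back than shut.
Start: joints at [-1.3, 0.48, 1.596, -0, 1.065, -0.047], TCP at [0.203, -0.617, 0.242] pointing down, gripper open.
Joint ranges: [-2.75, 2.75], [-0.82, 2.05], [0.23, 2.67], [-1.56, 4.7], [0.09, 2.69], [-2.92, 2.92]. Speed limits (rad/s): [1.89, 1.89, 2.39, 3.01, 3.01, 3.01].

## Interface

Orientations are given as a unit quaternion [w, x, y, z].
In Python, from workcell import arm gives the robot as it stands.
- The arm moves only by the tool carry_out, never from a script. Its argument "steps" is one flat list of numbers, 4 for each row, row after row: the shift along the tool's x, y, z each as a share of 0.3 m, from -1 to 1, then the turn about the tool's z as a share of 90 degrees, from -1 to 1. In form: [tx, ty, tz, yaw, tx, ty, tz, yaw, ...]. A call has 1 to 20 rows; each row is the pose to reach, as a shift and turn from the pose commanded when the call began, along the tool's axes at that moment; what a row does not reach only later rows make up. A row lasts 1/8 s, in which the tool goes at most 62.5 mm and 10.7 degrees, less where a joint would pass 70% of its speed; a pose out of reach is approached as far as the arm can. A call with a number of a shift or a turn outside -1 to 1 is refused whole. A call with a gripper value outside its range is refused whole. "fingers" is the opening, from 0 (shut) to 1 (fully open), set as the call begins (left out, the last holds). The fingers move at their own pace and stop on an object; the grip force is fixed at half the most. Time passes only in rows, so rows that repeat a pose let the fingers close. It gives the time, the measured TCP pose, the force and the opening at its end, in the units of the state.
- arm.get_state(): the state, without advancing time (a new reading comes with each control period).
- arm.capture(name): name is "side" or "top" or "wrist"; returns a dict with "color" (384x512x3 uint8, red, green, blue), "z_map" (384x512 float32, m along the optical axis (not along the pixel's ray), 0 where there is no reading), "fx", "fy", "cx", "cy" (pixels), "distortion" ([k1, k2, p1, p2, k3] as OpenCV has them; the pictures are not rectified), "rvec" (rotation vector, rad) and "tvec" (3), from world to camera coordinates, as OpenCV has them. Camera axes: x right, y down, z forward; pixel columns grow to the right and rows downward; lengths in m; the calibration is good to about 2 mm. A picture is of the moment at which its call begins.
- arm.sign_off(): hands the job in, once; it reports no verdict.
The state is a dict: "clock": time; "q": joint angles; "joint_vel": joint speeds; "effort": joint torques, N m; "ee_pos": TCP position; "tool_rot": TCP orientation; "contact_force": force on the tool from outside, world axes, zero at the start; "torque": the same for the moment, N m; "finger_gap": finger opening in m.
Only numpy, scipy, OpenCV 4.12 (cv2) and the standard library are available. Lean on these libraries where they do the work, as an engineer would, in place of code of your own. Each camera call takes 0.05 s, during which the arm holds its last target.

## Working session

There is one attempt and no reset: what is moved stays moved. The work goes in short steps, Python scripts to look and compute and a tool call to move; the robot and the scene stay as the last step left them, time stands still between calls to the robot, and variables do not carry over. Pictures are saved under pics/ and viewed, and the job is handed in when it is done.

Besides the shell and the picture viewer there is one more tool, called after "Emit:" by a JSON object that holds its "name" and its "arguments". carry_out: Moves the arm, as the interface text tells. Shift numbers are shares of 0.3 m and turn numbers shares of 90 degrees, none past 1 either way. Its arguments: {"type":"object","properties":{"steps":{"type":"array"},"fingers":{"type":"number"}},"required":["steps"]}

```bash
ls; mkdir -p pics; cat > h.py <<'E'
import numpy as np, cv2
from workcell import arm
def cap(n,save=None):
    c=arm.capture(n)
    if save: cv2.imwrite('pics/'+save,cv2.cvtColor(c['color'],cv2.COLOR_RGB2BGR))
    return c
def K(c): return np.array([[c['fx'],0,c['cx']],[0,c['fy'],c['cy']],[0,0,1.]])
def RT(c):
    R=cv2.Rodrigues(np.array(c['rvec'],float))[0]; return R,np.array(c['tvec'],float).reshape(3)
def rays(c,uv):
    uv=np.array(uv,float).reshape(-1,1,2)
    n=cv2.undistortPoints(uv,K(c),np.array(c['distortion'],float)).reshape(-1,2)
    R,t=RT(c); d=np.c_[n,np.ones(len(n))]@R; return -R.T@t,d
def onplane(c,uv,z):
    o,d=rays(c,uv); s=(z-o[2])/d[:,2]; return o+d*s[:,None]
def cloud(c):
    h,w=c['z_map'].shape; u,v=np.meshgrid(np.arange(w),np.arange(h))
    o,d=rays(c,np.stack([u,v],-1).reshape(-1,2))
    P=o+d*c['z_map'].reshape(-1,1); P[c['z_map'].reshape(-1)==0]=np.nan
    return P.reshape(h,w,3)
def proj(c,P):
    return cv2.projectPoints(np.array(P,float).reshape(-1,1,3),np.array(c['rvec'],float),np.array(c['tvec'],float),K(c),np.array(c['distortion'],float))[0].reshape(-1,2)
E
python3 - <<'E'
from h import *
for n in ['top','side','wrist']:
    c=cap(n,n+'0.png'); R,t=RT(c); print(n,-R.T@t,R[2],c['fx'],c['distortion'])
s=arm.get_state(); print(s)
E
```

```text
pics
top [0.46815616 0.01826469 1.05694032] [ 0.10180633 -0.00163464 -0.99480289] 351.170751625195 [-0.02740495  0.          0.          0.          0.        ]
side [0.08299284 0.51345406 0.71865126] [ 0.5181894  -0.5228181  -0.67686112] 439.919108352858 [0.01336914 0.         0.         0.         0.        ]
wrist [ 0.26613257 -0.59710821  0.37389245] [-0.24796612 -0.08068981 -0.96540249] 342.22361296300755 [-0.10054849  0.          0.          0.          0.        ]
{'clock': 0.15, 'q': array([-1.29961896e+00,  4.80664562e-01,  1.59672689e+00, -2.79284644e-06,
        1.06512038e+00, -4.66006434e-02]), 'joint_vel': array([ 0.00078022, -0.00231095, -0.00218687, -0.00195736, -0.00046378,
       -0.00042825]), 'effort': array([ 4.55792397e-04, -9.51147866e+01, -4.30461252e+01, -1.28415654e-04,
        8.20752553e-03, -4.89465765e-05]), 'ee_pos': array([ 0.20303333, -0.61715418,  0.24183572]), 'tool_rot': array([-4.56558993e-04,  9.87403464e-01,  1.58221958e-01, -5.27119074e-05]), 'contact_force': array([-0.72023235,  0.16257818,  0.26884627]), 'torque': array([ 0.03318471, -0.00200827,  0.00086824]), 'finger_gap': 0.08533254367232107}
```

View pics/top0.png

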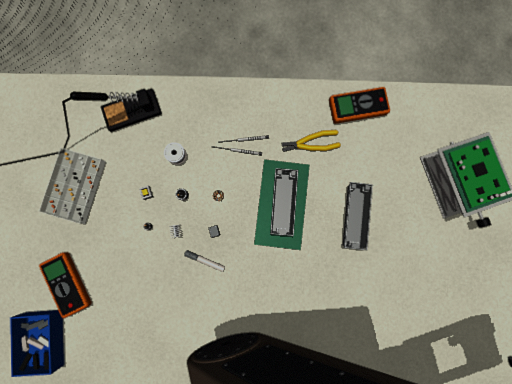

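View pics/side0.png

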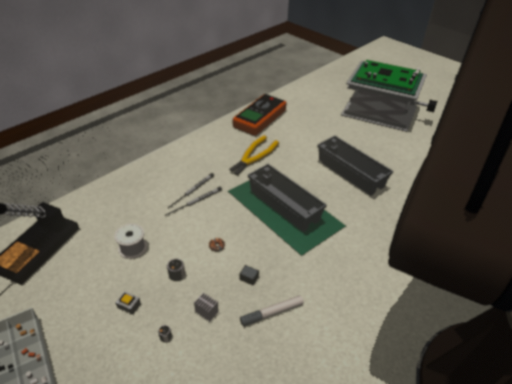

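View pics/wrist0.png

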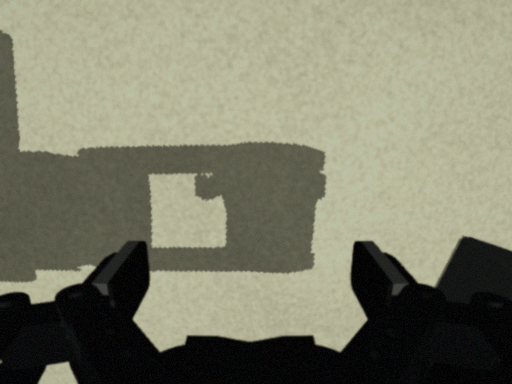

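Top view: the lower tray is on the mat at (284,202) and the upper tray at (356,216). The transformer is at (147,193), the large cap at (182,195), the small cap at (148,227) and the heat sink at (176,231). Relay (214,231), choke (218,196) and spool (175,153) stay put. I'll enlarge and measure.

```bash
python3 - <<'E'
from h import *
c=cap('top'); P=cloud(c); z=P[...,2]
print('bench z',np.nanmedian(z[100:140,100:110]), np.nanmedian(z[235:245,262:300]))
im=cv2.cvtColor(c['color'],cv2.COLOR_RGB2BGR)
a=cv2.resize(im[140:250,130:230],None,fx=6,fy=5.4,interpolation=cv2.INTER_CUBIC); 
cv2.imwrite('pics/topA.png',cv2.resize(im[140:250,130:235],None,fx=5,fy=5,interpolation=cv2.INTER_CUBIC))
cv2.imwrite('pics/topB.png',cv2.resize(im[155:255,250:380],None,fx=5,fy=5,interpolation=cv2.INTER_CUBIC))
s=cap('side'); ims=cv2.cvtColor(s['color'],cv2.COLOR_RGB2BGR)
cv2.imwrite('pics/sideA.png',cv2.resize(ims[215:345,100:270],None,fx=4.5,fy=4.5,interpolation=cv2.INTER_CUBIC))
cv2.imwrite('pics/sideB.png',cv2.resize(ims[130:255,220:400],None,fx=4.4,fy=4.4,interpolation=cv2.INTER_CUBIC))
m=((z>0.008)&(z<0.08)).astype(np.uint8)
n,l,st,ce=cv2.connectedComponentsWithStats(m)
for i in range(1,n):
    if st[i,4]>15:
        q=P[l==i]; zz=np.nanpercentile(q[:,2],90)
        print(ce[i].round(1),st[i,4],'zmax %.3f'%zz,q.mean(0).round(4),q[:,:2].min(0).round(3),q[:,:2].max(0).round(3))
E
```

```text
bench z 0.0022902810108963445 0.002992256758004297
[358.6 104.6] 1637 zmax 0.043 [ 0.8526 -0.294   0.0365] [ 0.801 -0.389] [ 0.913 -0.208]
[130.5 109.8] 1475 zmax 0.067 [0.8219 0.3951 0.029 ] [0.761 0.308] [0.893 0.493]
[ 70.6 184.2] 1854 zmax 0.035 [0.592  0.5626 0.0239] [0.477 0.471] [0.739 0.648]
[313.  141.8] 561 zmax 0.018 [ 0.7398 -0.1604  0.0147] [ 0.713 -0.244] [ 0.779 -0.066]
[252.8 137.6] 48 zmax 0.012 [0.7493 0.0229 0.0105] [ 0.741 -0.011] [0.756 0.056]
[174.  152.4] 343 zmax 0.047 [0.6909 0.2534 0.0425] [0.662 0.226] [0.722 0.284]
[245.9 151.1] 51 zmax 0.012 [0.7071 0.0427 0.0103] [0.699 0.009] [0.714 0.073]
[441.4 185.4] 669 zmax 0.069 [ 0.6128 -0.5374  0.038 ] [ 0.527 -0.6  ] [ 0.707 -0.496]
[284.  201.3] 1421 zmax 0.057 [ 0.5558 -0.0737  0.0261] [ 0.458 -0.116] [ 0.649 -0.033]
[359.2 215.5] 988 zmax 0.055 [ 0.5186 -0.2928  0.0369] [ 0.42  -0.325] [ 0.614 -0.244]
[145.2 192.1] 125 zmax 0.027 [0.5737 0.3383 0.0219] [0.554 0.321] [0.595 0.358]
[181.3 194.1] 120 zmax 0.036 [0.5693 0.2287 0.0316] [0.553 0.214] [0.587 0.248]
[217.8 195. ] 80 zmax 0.015 [0.571  0.1231 0.0119] [0.556 0.108] [0.587 0.138]
[482.4 221.1] 156 zmax 0.071 [ 0.5089 -0.6406  0.0632] [ 0.489 -0.662] [ 0.535 -0.626]
[353.4 218.3] 16 zmax 0.010 [ 0.511  -0.2835  0.0091] [ 0.503 -0.292] [ 0.521 -0.273]
[146.8 225.9] 54 zmax 0.028 [0.4737 0.3275 0.0237] [0.465 0.319] [0.482 0.339]
[174.9 230.5] 78 zmax 0.038 [0.4626 0.2428 0.0302] [0.447 0.229] [0.479 0.259]
[213.8 231. ] 104 zmax 0.022 [0.4636 0.1308 0.0201] [0.446 0.115] [0.481 0.148]
[ 48.1 318.2] 4700 zmax 0.065 [0.2073 0.5893 0.0431] [0.055 0.484] [0.394 0.682]
[203.7 260.5] 267 zmax 0.020 [0.3772 0.1576 0.0163] [0.348 0.098] [0.406 0.216]
```

```bash
ls -la pics
```

```text
total 2020
drwxr-xr-x 2 agent agent   4096 Dec  7 08:13 .
drwxr-xr-x 3 agent agent   4096 Dec  7 08:12 ..
-rw-r--r-- 1 agent agent 231577 Dec  7 08:12 side0.png
-rw-r--r-- 1 agent agent 297944 Dec  7 08:13 sideA.png
-rw-r--r-- 1 agent agent 314531 Dec  7 08:13 sideB.png
-rw-r--r-- 1 agent agent 314249 Dec  7 08:12 top0.png
-rw-r--r-- 1 agent agent 247071 Dec  7 08:13 topA.png
-rw-r--r-- 1 agent agent 341340 Dec  7 08:13 topB.png
-rw-r--r-- 1 agent agent 300208 Dec  7 08:12 wrist0.png
```

View pics/topA.png

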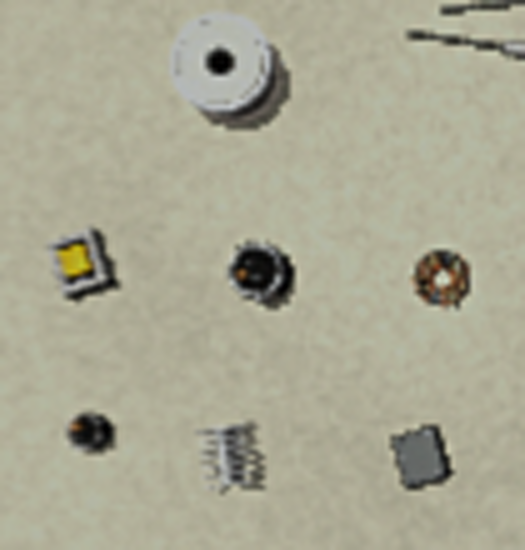

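View pics/topB.png

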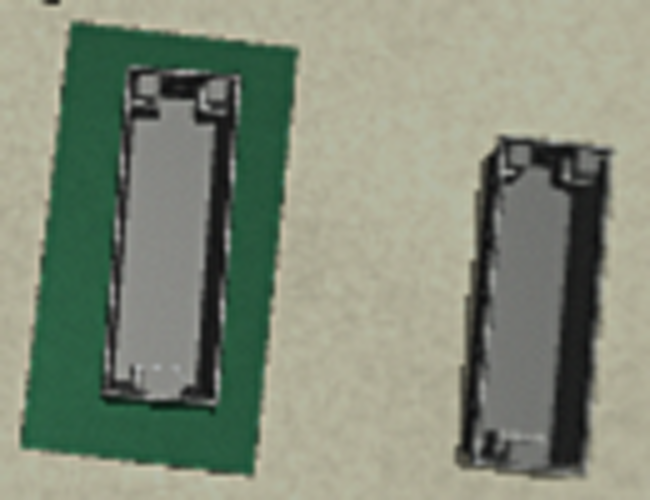

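View pics/sideA.png

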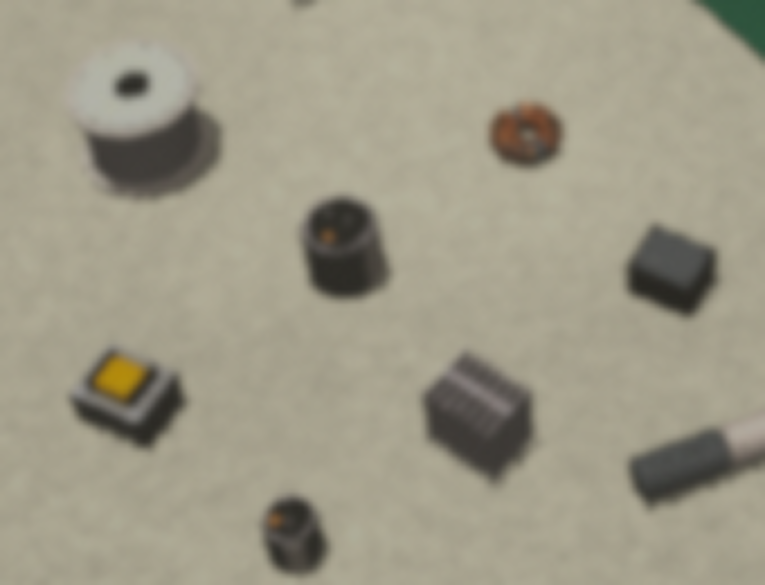

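View pics/sideB.png

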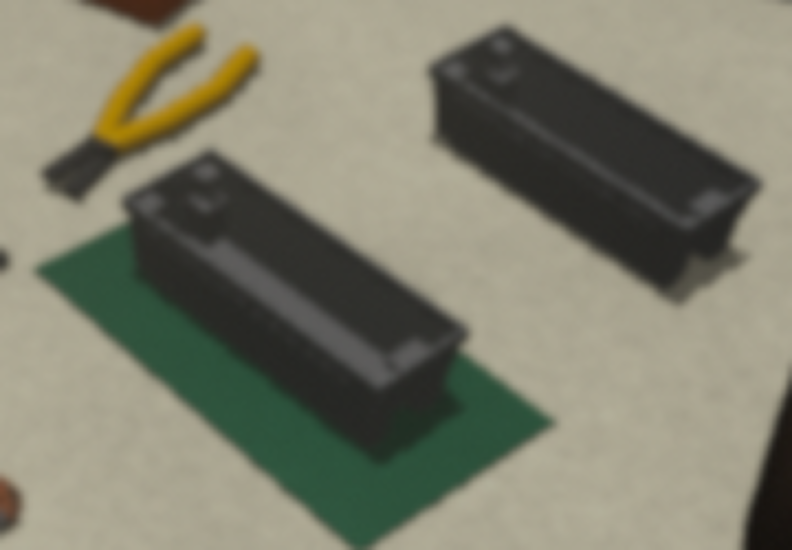

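```bash
cat >> h.py <<'E'
from scipy.spatial.transform import Rotation as Ro
def psi(s=None):
    s=s or arm.get_state(); w,x,y,z=s['tool_rot']; R=Ro.from_quat([x,y,z,w]).as_matrix(); return R
def go(x,y,z,deg):
    s=arm.get_state(); R=psi(s); p=np.array(s['ee_pos'])
    d=R.T@(np.array([x,y,z])-p); cur=np.degrees(np.arctan2(R[1,0],R[0,0])); t=-((deg-cur+180)%360-180)
    print('now',p.round(4),'psi %.1f'%cur,'tilt',R[2].round(4),'t=%.2f'%s['clock'],'gap %.4f'%s['finger_gap'],'F',np.round(s['contact_force'],1))
    print(' -> shift/0.3',(d/0.3).round(4),'turn/90 %.4f (alt %.3f)'%(t/90, (t-180*np.sign(t))/90),'dist %.3f'%np.linalg.norm(d))
E
python3 -c "
from h import *
go(.35,-.40,.30,10)
go(.49,-.18,.30,0)"
```

```text
now [ 0.2031 -0.6173  0.242 ] psi 18.2 tilt [ 0.e+00 -6.e-04 -1.e+00] t=0.25 gap 0.0855 F [-0.2 -0.2  0.3]
 -> shift/0.3 [ 0.6915 -0.535  -0.193 ] turn/90 0.0912 (alt -1.909) dist 0.269
now [ 0.2031 -0.6173  0.242 ] psi 18.2 tilt [ 0.e+00 -6.e-04 -1.e+00] t=0.25 gap 0.0855 F [-0.2 -0.2  0.3]
 -> shift/0.3 [ 1.3639 -1.0858 -0.1927] turn/90 0.2023 (alt -1.798) dist 0.526
```

Emit:
{"name": "carry_out", "arguments": {"steps": [0.69,-0.54,-0.19,0.1,0.69,-0.54,-0.19,0.1,0.69,-0.54,-0.19,0.1,0.69,-0.54,-0.19,0.1,0.69,-0.54,-0.19,0.1]}}

```text
clock: 0.88
ee_pos: [0.3507, -0.3965, 0.3003]
tool_rot: [0.0, 0.997, 0.082, 0.0]
contact_force: [-0.3, -0.4, 0.5]
finger_gap: 0.0858
```

```bash
python3 -c "
from h import *
go(.49,-.18,.30,0)"
```

```text
now [ 0.3507 -0.3965  0.3003] psi 9.4 tilt [ 8.e-04  6.e-04 -1.e+00] t=0.88 gap 0.0858 F [-0.3 -0.4  0.5]
 -> shift/0.3 [ 0.5756 -0.6365  0.0009] turn/90 0.1039 (alt -1.896) dist 0.257
```

Emit:
{"name": "carry_out", "arguments": {"steps": [0.58,-0.64,0,0.1,0.58,-0.64,0,0.1,0.58,-0.64,0,0.1,0.58,-0.64,0,0.1,0.58,-0.64,0,0.1,0.58,-0.64,0,0.1]}}

```text
clock: 1.62
ee_pos: [0.4903, -0.1815, 0.2991]
tool_rot: [0.0, 1.0, 0.003, -0.0]
contact_force: [-1.1, 0.2, 0.6]
finger_gap: 0.0855
```

```bash
python3 - <<'E'
from h import *
go(.49,-.18,.30,0)
c=cap('wrist','w1.png'); np.save('w1.npy',c,allow_pickle=True)
P=cloud(c); z=P[...,2]; print('bench',np.nanmedian(z[:60,:60]),np.nanmin(z),np.nanmax(z))
v=np.clip(z/0.08,0,1); v=np.nan_to_num(v); cv2.imwrite('pics/w1z.png',(v*255).astype(np.uint8))
E
```

```text
now [ 0.4903 -0.1815  0.2991] psi 0.3 tilt [-5.e-04  2.e-04 -1.e+00] t=1.62 gap 0.0855 F [-1.1  0.2  0.6]
 -> shift/0.3 [-0.0009 -0.0051 -0.0032] turn/90 0.0032 (alt -1.997) dist 0.002
bench 0.0004333873877832295 -0.00311624299603952 0.38717446584304216
```

View pics/w1.png

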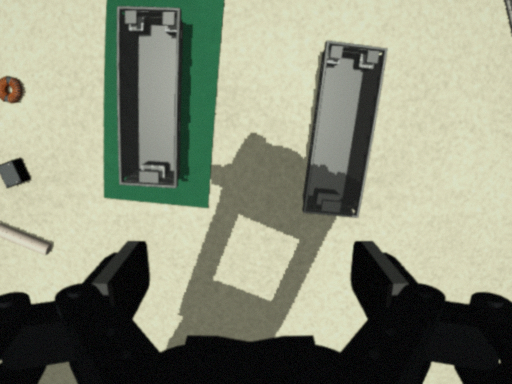

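View pics/w1z.png

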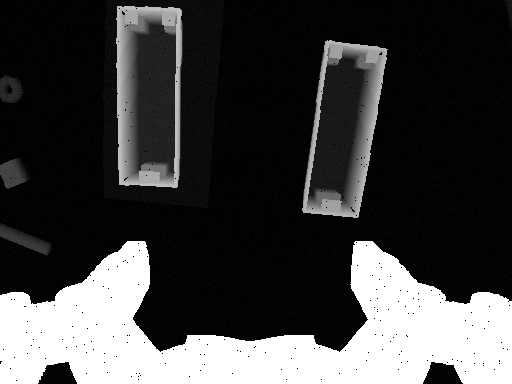

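The wrist view shows both trays complete: lower at rows 8–187, cols 117–181; upper at corners (326,42), (385,48), (357,216) and (304,212). Both have their two-lug end at the far (+x) side. Next I fit the rims.

```bash
python3 - <<'E'
from h import *
c=np.load('w1.npy',allow_pickle=True).item()
P=cloud(c); z=P[...,2]
for nm,(a,b) in dict(lower=(100,200),upper=(290,400)).items():
    m=np.zeros(z.shape,bool); m[:230,a:b]=True; m&=(z>0.0525)&(z<.065)
    q=P[m]; r=cv2.minAreaRect(q[:,:2].astype(np.float32)); 
    print(nm,m.sum(),'z %.4f'%np.median(q[:,2]),r, 'mid', ((np.percentile(q[:,:2],0.5,0)+np.percentile(q[:,:2],99.5,0))/2).round(4))
# colour-edge corners onto rim plane
print(onplane(c,[(117,8),(181,8),(178,187),(119,185)],.056).round(4))
print(onplane(c,[(326,42),(385,48),(357,216),(304,212)],.056).round(4))
E
```

```text
lower 2483 z 0.0581 ((0.554674506187439, -0.07163116335868835), (0.0674208551645279, 0.19086745381355286), 86.61748504638672) mid [ 0.5551 -0.0722]
upper 1531 z 0.0561 ((0.5201758742332458, -0.28537338972091675), (0.06701802462339401, 0.1902446448802948), 84.84037780761719) mid [ 0.5202 -0.285 ]
[[ 0.6496 -0.0436  0.056 ]
 [ 0.6477 -0.1108  0.056 ]
 [ 0.4581 -0.1007  0.056 ]
 [ 0.4601 -0.0322  0.056 ]]
[[ 0.615  -0.2607  0.056 ]
 [ 0.6111 -0.3241  0.056 ]
 [ 0.4242 -0.3083  0.056 ]
 [ 0.429  -0.2454  0.056 ]]
```

```bash
python3 -c "
from h import *
go(.56,.02,.28,45)
go(.515,.22,.24,90)"
```

```text
now [ 0.4898 -0.1823  0.2991] psi 0.2 tilt [-6.e-04  3.e-04 -1.e+00] t=1.68 gap 0.0852 F [ 0.4 -1.1 -0. ]
 -> shift/0.3 [ 0.2365 -0.6733  0.0633] turn/90 -0.4975 (alt 1.502) dist 0.215
now [ 0.4898 -0.1823  0.2991] psi 0.2 tilt [-6.e-04  3.e-04 -1.e+00] t=1.68 gap 0.0852 F [ 0.4 -1.1 -0. ]
 -> shift/0.3 [ 0.0892 -1.3406  0.1965] turn/90 -0.9975 (alt 1.002) dist 0.407
```

Emit:
{"name": "carry_out", "arguments": {"steps": [0.24,-0.67,0.06,-0.5,0.24,-0.67,0.06,-0.5,0.24,-0.67,0.06,-0.5,0.24,-0.67,0.06,-0.5,0.24,-0.67,0.06,-0.5,0.24,-0.67,0.06,-0.5]}}

```text
clock: 2.42
ee_pos: [0.5612, 0.018, 0.2812]
tool_rot: [0.0, 0.924, 0.383, -0.0]
contact_force: [-0.8, -0.3, -0.2]
finger_gap: 0.0854
```

```bash
python3 -c "
from h import *
go(.515,.22,.24,90)"
```

```text
now [0.5612 0.018  0.2812] psi 45.0 tilt [-6.e-04  0.e+00 -1.e+00] t=2.42 gap 0.0854 F [-0.8 -0.3 -0.2]
 -> shift/0.3 [ 0.3676 -0.5847  0.1372] turn/90 -0.4997 (alt 1.500) dist 0.211
```

Emit:
{"name": "carry_out", "arguments": {"steps": [0.37,-0.58,0.14,-0.5,0.37,-0.58,0.14,-0.5,0.37,-0.58,0.14,-0.5,0.37,-0.58,0.14,-0.5,0.37,-0.58,0.14,-0.5,0.37,-0.58,0.14,-0.5]}}

```text
clock: 3.18
ee_pos: [0.5167, 0.2195, 0.2396]
tool_rot: [0.0, 0.708, 0.707, 0.0]
contact_force: [-0.4, -0.4, 0.2]
finger_gap: 0.0856
```

```bash
python3 - <<'E'
from h import *
go(.515,.22,.24,90)
c=cap('wrist','w2.png'); np.save('w2.npy',c,allow_pickle=True)
P=cloud(c); z=P[...,2]
m=((z>0.010)&(z<0.08)).astype(np.uint8); m[245:]=0
n,l,st,ce=cv2.connectedComponentsWithStats(m)
for i in range(1,n):
    if st[i,4]>60:
        q=P[l==i]; zz=np.nanpercentile(q[:,2],95)
        t=q[q[:,2]>zz-0.006]; f=lambda t:[np.round(k,4) for k in cv2.minAreaRect(t[:,:2].astype(np.float32))]
        (cc,rad)=cv2.minEnclosingCircle(t[:,:2].astype(np.float32))
        print(ce[i].round(0),st[i,4],'z %.4f'%zz,'top',f(t),'all',f(q),'circ',np.round(cc,4),round(rad,4))
E
```

```text
now [0.5167 0.2195 0.2396] psi 89.9 tilt [-2.e-04  3.e-04 -1.e+00] t=3.17 gap 0.0856 F [-0.4 -0.4  0.2]
 -> shift/0.3 [ 0.0016 -0.0056 -0.0014] turn/90 -0.0008 (alt 1.999) dist 0.002
[510.   7.] 67 z 0.0171 top [array([0.7907, 0.3847]), array([0.0028, 0.0205]), np.float64(21.2212)] all [array([0.7909, 0.3843]), array([0.0028, 0.0215]), np.float64(21.2212)] circ [0.7899 0.3844] 0.0104
[309.  43.] 1109 z 0.0278 top [array([0.576 , 0.3386]), array([0.0333, 0.0275]), np.float64(19.2502)] all [array([0.5761, 0.3388]), array([0.035, 0.029]), np.float64(20.8234)] circ [0.5754 0.3391] 0.0194
[207.  53.] 453 z 0.0274 top [array([0.4759, 0.3281]), array([0.0215, 0.0202]), np.float64(21.2423)] all [array([0.476, 0.328]), array([0.0214, 0.0205]), np.float64(17.4069)] circ [0.4756 0.328 ] 0.0117
[426. 132.] 3141 z 0.0460 top [array([0.6936, 0.2538]), array([0.06  , 0.0589]), np.float64(5.2806)] all [array([0.6936, 0.2538]), array([0.06  , 0.0589]), np.float64(5.2806)] circ [0.6935 0.2543] 0.0305
[196. 141.] 1041 z 0.0375 top [array([0.4635, 0.2427]), array([0.0337, 0.0282]), np.float64(10.0353)] 
[... 224 characters left out ...]
 0.2301]), array([0.0326, 0.0338]), np.float64(63.1067)] circ [0.5719 0.2295] 0.0175
[131. 204.] 1300 z 0.0199 top [array([0.3832, 0.1682]), array([0.0991, 0.0172]), np.float64(68.6596)] all [array([0.3828, 0.1675]), array([0.1009, 0.0184]), np.float64(68.7138)] circ [0.3836 0.1678] 0.0499
[204. 236.] 534 z 0.0222 top [array([0.4654, 0.133 ]), array([0.0311, 0.0244]), np.float64(18.1039)] all [array([0.4653, 0.1332]), array([0.0313, 0.0245]), np.float64(17.2876)] circ [0.4655 0.1323] 0.0194
[299. 238.] 263 z 0.0141 top [array([0.5736, 0.1318]), array([0.0175, 0.0322]), np.float64(89.8017)] all [array([0.5736, 0.1318]), array([0.0175, 0.0322]), np.float64(89.8017)] circ [0.5735 0.1269] 0.0164
```

View pics/w2.png

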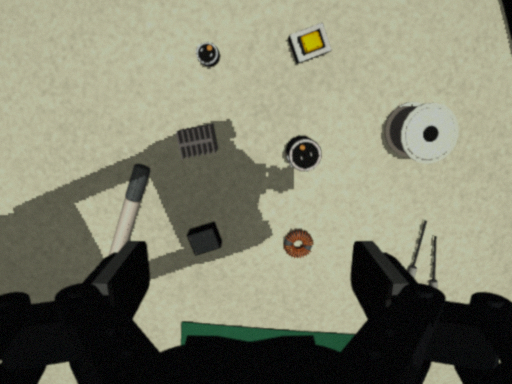

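The wrist view shows the large cap (303,153), small cap (207,53), heat sink (197,140) and transformer (310,43). Their sizes and heights match the given ones. Relay, choke and reel are clear of the grasps. First is the large cap.

```bash
python3 -c "
from h import *
go(.5722,.2298,.10,86.6)
go(.5722,.2298,.016,86.6)"
```

```text
now [0.5168 0.2195 0.2397] psi 89.9 tilt [-1.e-04  5.e-04 -1.e+00] t=3.23 gap 0.0854 F [-0.2 -0.6 -0.6]
 -> shift/0.3 [0.0347 0.1845 0.4656] turn/90 0.0367 (alt -1.963) dist 0.151
now [0.5168 0.2195 0.2397] psi 89.9 tilt [-1.e-04  5.e-04 -1.e+00] t=3.23 gap 0.0854 F [-0.2 -0.6 -0.6]
 -> shift/0.3 [0.0348 0.1844 0.7456] turn/90 0.0367 (alt -1.963) dist 0.231
```

Emit:
{"name": "carry_out", "arguments": {"steps": [0.035,0.185,0.2,0.037,0.035,0.185,0.3,0.037,0.035,0.185,0.45,0.037,0.035,0.185,0.55,0.037,0.035,0.185,0.65,0.037,0.035,0.185,0.71,0.037,0.035,0.185,0.745,0.037,0.035,0.185,0.745,0.037], "fingers": 0.75}}

```text
clock: 4.22
ee_pos: [0.5717, 0.2315, 0.0158]
tool_rot: [-0.0, 0.726, 0.687, -0.0]
contact_force: [0.2, -0.6, -0.4]
finger_gap: 0.064
```

```bash
python3 - <<'E'
from h import *
go(.5722,.2298,.016,86.6)
cap('wrist','w3.png'); 
E
```

```text
now [0.5717 0.2315 0.0158] psi 86.8 tilt [-1.e-04 -3.e-04 -1.e+00] t=4.22 gap 0.0640 F [ 0.2 -0.6 -0.4]
 -> shift/0.3 [-0.0054  0.0019 -0.0008] turn/90 0.0025 (alt -1.998) dist 0.002
```

View pics/w3.png

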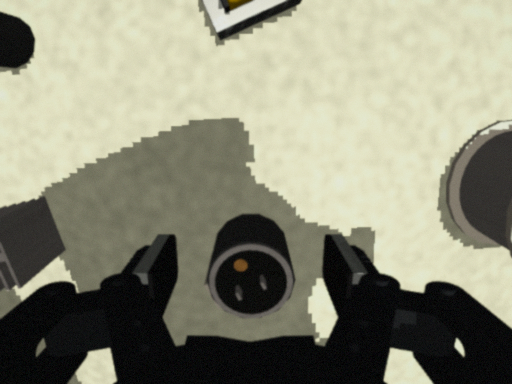

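The cap sits between the pads, centred at (250,265). Closing.

Emit:
{"name": "carry_out", "arguments": {"steps": [0,0,0,0,0,0,0,0,0,0,0,0,0,0,0,0,0,0,0,0,0,0,0,0], "fingers": 0.3}}

```text
clock: 5.03
ee_pos: [0.5721, 0.2321, 0.017]
tool_rot: [0.0, 0.726, 0.688, 0.001]
contact_force: [-2.8, -0.7, 11.0]
finger_gap: 0.0322
```

```bash
python3 - <<'E'
from h import *
go(.5722,.2298,.016,86.6)
c=cap('wrist','w4.png'); 
E
```

```text
now [0.5721 0.2321 0.017 ] psi 86.9 tilt [ 5.0e-04  1.3e-03 -1.0e+00] t=5.03 gap 0.0322 F [-2.8 -0.7 11. ]
 -> shift/0.3 [-0.0076  0.0006  0.0032] turn/90 0.0031 (alt -1.997) dist 0.002
```

View pics/w4.png

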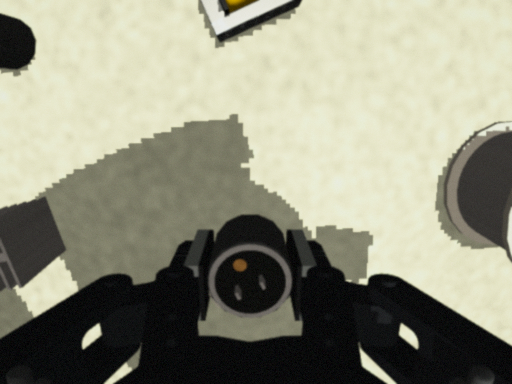

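```bash
python3 -c "
from h import *
go(.5722,.2298,.12,86.6)
go(.5884,-.0726,.12,86.6)"
```

```text
now [0.5721 0.2321 0.0169] psi 86.9 tilt [ 5.0e-04  1.2e-03 -1.0e+00] t=5.08 gap 0.0323 F [-2.4 -0.7 10.2]
 -> shift/0.3 [-0.0074  0.0012 -0.3435] turn/90 0.0031 (alt -1.997) dist 0.103
now [0.5721 0.2321 0.0169] psi 86.9 tilt [ 5.0e-04  1.2e-03 -1.0e+00] t=5.08 gap 0.0323 F [-2.4 -0.7 10.2]
 -> shift/0.3 [-1.0109  0.11   -0.3439] turn/90 0.0031 (alt -1.997) dist 0.322
```

Emit:
{"name": "carry_out", "arguments": {"steps": [0,0,-0.05,0,0,0,-0.15,0,0,0,-0.27,0,-0.05,0,-0.34,0,-0.15,0.02,-0.34,0,-0.27,0.03,-0.34,0,-0.4,0.05,-0.34,0,-0.53,0.06,-0.34,0,-0.66,0.08,-0.34,0,-0.79,0.09,-0.34,0,-0.9,0.1,-0.34,0,-0.97,0.11,-0.34,0,-1,0.11,-0.34,0,-1,0.11,-0.34,0]}}

```text
clock: 6.82
ee_pos: [0.588, -0.0695, 0.1178]
tool_rot: [-0.0, 0.726, 0.687, -0.0]
contact_force: [-0.3, 0.1, -1.1]
finger_gap: 0.0319
```

```bash
python3 - <<'E'
from h import *
go(.5884,-.0726,.030,86.6)
c=cap('wrist','w5.png')
E
```

```text
now [ 0.588  -0.0695  0.1178] psi 86.8 tilt [ 2.e-04 -2.e-04 -1.e+00] t=6.83 gap 0.0319 F [-0.3  0.1 -1.1]
 -> shift/0.3 [-0.0102  0.0018  0.2927] turn/90 0.0028 (alt -1.997) dist 0.088
```

View pics/w5.png

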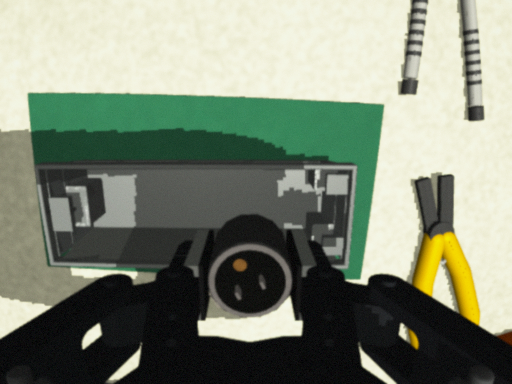

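The cap is held over the tray's far half at (250,275). Lowering.

Emit:
{"name": "carry_out", "arguments": {"steps": [-0.01,0.002,0.05,0,-0.01,0.002,0.13,0,-0.01,0.002,0.2,0,-0.01,0.002,0.26,0,-0.01,0.002,0.29,0,-0.01,0.002,0.3,0,-0.01,0.002,0.3,0]}}

```text
clock: 7.75
ee_pos: [0.5889, -0.0726, 0.028]
tool_rot: [0.0, 0.726, 0.688, 0.0]
contact_force: [-0.0, 0.2, -0.7]
finger_gap: 0.0319
```

Emit:
{"name": "carry_out", "arguments": {"steps": [0,0,0.004,0,0,0,0.004,0]}}

```text
clock: 8.0
ee_pos: [0.589, -0.0726, 0.027]
tool_rot: [0.0, 0.726, 0.688, 0.0]
contact_force: [0.6, -0.2, 0.4]
finger_gap: 0.032
```

Emit:
{"name": "carry_out", "arguments": {"steps": [0,0,0.004,0,0,0,0.004,0]}}

```text
clock: 8.25
ee_pos: [0.589, -0.0726, 0.0269]
tool_rot: [0.0, 0.726, 0.688, 0.0]
contact_force: [-7.0, 0.9, 23.5]
finger_gap: 0.0324
```

Emit:
{"name": "carry_out", "arguments": {"steps": [0,0,-0.002,0,0,0,-0.002,0]}}

```text
clock: 8.5
ee_pos: [0.589, -0.0726, 0.0269]
tool_rot: [0.0, 0.726, 0.688, 0.0]
contact_force: [-2.7, 0.9, 12.7]
finger_gap: 0.0325
```

Emit:
{"name": "carry_out", "arguments": {"steps": [0,0,0,0,0,0,0,0,0,0,0,0,0,0,0,0], "fingers": 0.5}}

```text
clock: 9.0
ee_pos: [0.5886, -0.0726, 0.0259]
tool_rot: [-0.0, 0.726, 0.688, -0.0]
contact_force: [-0.2, 0.0, -0.0]
finger_gap: 0.0427
```

```bash
python3 - <<'E'
from h import *
go(.4636,.2427,.13,100)
c=cap('wrist','w6.png')
E
```

```text
now [ 0.5886 -0.0726  0.0259] psi 86.9 tilt [ 0.e+00 -1.e-04 -1.e+00] t=9.00 gap 0.0427 F [-0.2  0.  -0. ]
 -> shift/0.3 [ 1.0266 -0.4736 -0.3468] turn/90 -0.1458 (alt 1.854) dist 0.355
```

View pics/w6.png

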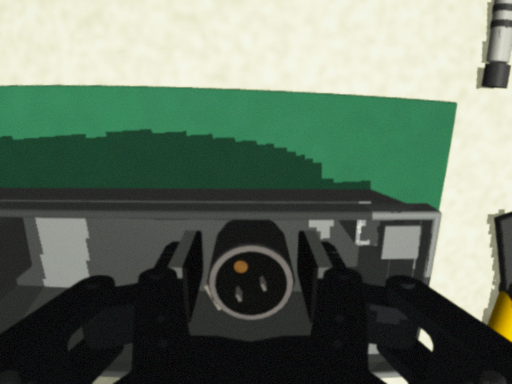

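The cap is standing on the floor, free of the fingers, at (250,280). On to the heat sink.

Emit:
{"name": "carry_out", "arguments": {"steps": [0,0,-0.1,0,0,0,-0.25,0,0,0,-0.35,0,0.1,-0.05,-0.35,0,0.3,-0.15,-0.35,-0.05,0.5,-0.25,-0.35,-0.15,0.7,-0.35,-0.35,-0.15,0.9,-0.44,-0.35,-0.15,1,-0.47,-0.35,-0.15,1,-0.47,-0.35,-0.15]}}

```text
clock: 10.3
ee_pos: [0.4632, 0.2375, 0.1311]
tool_rot: [-0.0, 0.639, 0.769, 0.0]
contact_force: [-0.0, 0.0, 0.8]
finger_gap: 0.0428
```

```bash
python3 - <<'E'
from h import *
go(.4636,.2427,.0165,100)
E
```

```text
now [0.4632 0.2375 0.1311] psi 100.6 tilt [ 4.e-04  4.e-04 -1.e+00] t=10.30 gap 0.0428 F [-0.   0.   0.8]
 -> shift/0.3 [0.0168 0.0043 0.382 ] turn/90 0.0067 (alt -1.993) dist 0.115
```

Emit:
{"name": "carry_out", "arguments": {"steps": [0.017,0.004,0,0,0.017,0.004,0,0,0.017,0.004,0.1,0,0.017,0.004,0.2,0,0.017,0.004,0.3,0,0.017,0.004,0.36,0,0.017,0.004,0.375,0,0.017,0.004,0.375,0], "fingers": 0.75}}

```text
clock: 11.3
ee_pos: [0.4648, 0.2394, 0.0187]
tool_rot: [-0.0, 0.641, 0.768, -0.0]
contact_force: [0.6, -0.3, -0.5]
finger_gap: 0.0636
```

```bash
python3 - <<'E'
from h import *
go(.4636,.2427,.018,100)
c=cap('wrist','w7.png')
E
```

```text
now [0.4648 0.2394 0.0187] psi 100.3 tilt [-0.e+00 -1.e-04 -1.e+00] t=11.30 gap 0.0636 F [ 0.6 -0.3 -0.5]
 -> shift/0.3 [ 0.0115 -0.0019  0.0022] turn/90 0.0036 (alt -1.996) dist 0.004
```

View pics/w7.png

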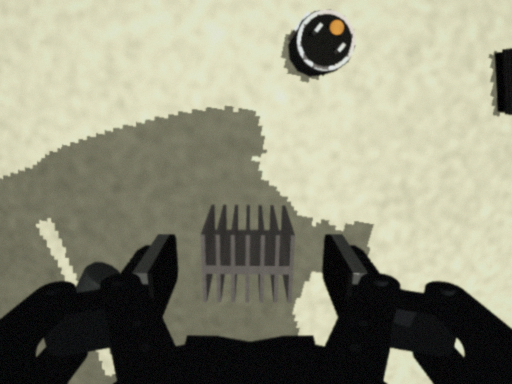

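Fins are square to the jaws at (248,255). Small shift, then close.

Emit:
{"name": "carry_out", "arguments": {"steps": [0.01,0,0,0,0.01,0,0,0]}}

```text
clock: 11.6
ee_pos: [0.4643, 0.2433, 0.0191]
tool_rot: [0.0, 0.64, 0.768, 0.001]
contact_force: [0.3, 0.4, -0.7]
finger_gap: 0.0644
```

Emit:
{"name": "carry_out", "arguments": {"steps": [0,0,0,0,0,0,0,0,0,0,0,0,0,0,0,0,0,0,0,0], "fingers": 0.3}}

```text
clock: 12.22
ee_pos: [0.464, 0.2429, 0.0189]
tool_rot: [0.0, 0.64, 0.768, 0.0]
contact_force: [-1.8, -0.0, 9.2]
finger_gap: 0.0328
```

```bash
python3 - <<'E'
from h import *
# target: tray c -34*ex
import math
a=math.radians(-3.4); print(.5545-.034*math.cos(a), -.0716-.034*math.sin(a))
go(.5206,-.0696,.12,86.6)
c=cap('wrist','w8.png')
E
```

```text
0.520559845850592 -0.0695835832984173
now [0.464  0.2429 0.0189] psi 100.4 tilt [ 1.e-04  3.e-04 -1.e+00] t=12.22 gap 0.0328 F [-1.8 -0.   9.2]
 -> shift/0.3 [-1.0587 -0.002  -0.3372] turn/90 0.1532 (alt -1.847) dist 0.333
```

View pics/w8.png

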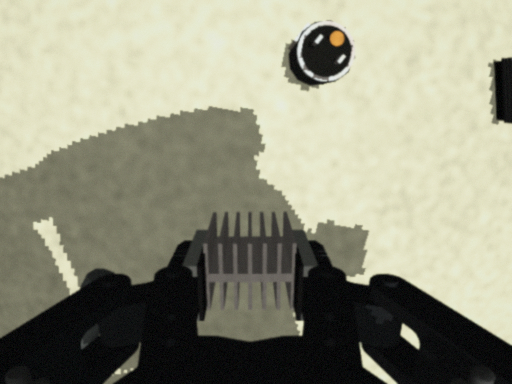

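Gripped (gap 33 mm). Lifting and carrying.

Emit:
{"name": "carry_out", "arguments": {"steps": [0,0,-0.05,0,0,0,-0.15,0,0,0,-0.27,0,-0.05,0,-0.34,0,-0.15,0,-0.34,0.05,-0.27,0,-0.34,0.1,-0.4,0,-0.34,0.153,-0.53,0,-0.34,0.153,-0.66,0,-0.34,0.153,-0.79,0,-0.34,0.153,-0.9,0,-0.34,0.153,-0.97,0,-0.34,0.153,-1,0,-0.34,0.153,-1,0,-0.34,0.153]}}

```text
clock: 14.02
ee_pos: [0.518, -0.0523, 0.1209]
tool_rot: [0.0, 0.728, 0.686, 0.0]
contact_force: [0.3, 0.2, -0.6]
finger_gap: 0.0335
```

```bash
python3 - <<'E'
from h import *
go(.5206,-.0696,.032,86.6)
E
```

```text
now [ 0.518  -0.0523  0.1209] psi 86.6 tilt [ 0.e+00  3.e-04 -1.e+00] t=14.03 gap 0.0335 F [ 0.3  0.2 -0.6]
 -> shift/0.3 [-0.0569  0.012   0.2962] turn/90 -0.0004 (alt 2.000) dist 0.091
```

Emit:
{"name": "carry_out", "arguments": {"steps": [-0.03,0.012,0,0,-0.057,0.012,0.02,0,-0.057,0.012,0.05,0,-0.057,0.012,0.1,0,-0.057,0.012,0.1,0]}}

```text
clock: 14.65
ee_pos: [0.5195, -0.0691, 0.0889]
tool_rot: [-0.001, 0.728, 0.686, -0.001]
contact_force: [-0.4, 0.1, -0.4]
finger_gap: 0.0329
```

```bash
python3 - <<'E'
from h import *
go(.5206,-.0696,.0305,86.6)
c=cap('wrist','w9.png')
E
```

```text
now [ 0.5195 -0.0691  0.0889] psi 86.6 tilt [ 4.0e-04 -2.7e-03 -1.0e+00] t=14.65 gap 0.0329 F [-0.4  0.1 -0.4]
 -> shift/0.3 [-0.0014  0.0043  0.1947] turn/90 0.0002 (alt -2.000) dist 0.058
```

View pics/w9.png

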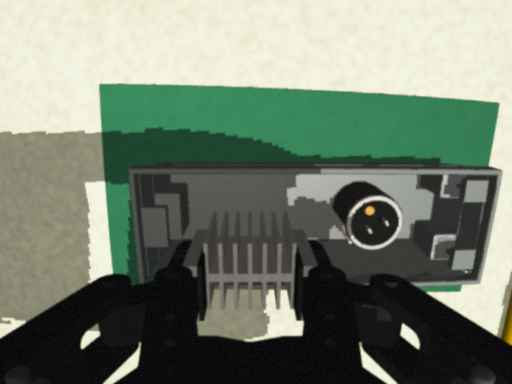

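The heat sink is above the near half, and the cap stands at (370,220). There is room either side. Lowering.

Emit:
{"name": "carry_out", "arguments": {"steps": [0,0.004,0.05,0,0,0.004,0.1,0,0,0.004,0.15,0,0,0.004,0.185,0,0,0.004,0.192,0,0,0.004,0.192,0]}}

```text
clock: 15.45
ee_pos: [0.5218, -0.0696, 0.0329]
tool_rot: [-0.0, 0.728, 0.686, -0.0]
contact_force: [-0.1, -0.1, 0.3]
finger_gap: 0.0332
```

Emit:
{"name": "carry_out", "arguments": {"steps": [0,0,0.003,0,0,0,0.003,0]}}

```text
clock: 15.7
ee_pos: [0.522, -0.0696, 0.0323]
tool_rot: [0.0, 0.728, 0.686, 0.0]
contact_force: [1.1, 0.1, -0.5]
finger_gap: 0.0331
```

Emit:
{"name": "carry_out", "arguments": {"steps": [0,0,0.006,0,0,0,0.006,0]}}

```text
clock: 15.95
ee_pos: [0.5217, -0.0696, 0.0302]
tool_rot: [-0.0, 0.728, 0.686, -0.0]
contact_force: [-0.2, 0.1, -0.7]
finger_gap: 0.0333
```

Emit:
{"name": "carry_out", "arguments": {"steps": [0,0,0.003,0,0,0,0.003,0]}}

```text
clock: 16.2
ee_pos: [0.5217, -0.0696, 0.0292]
tool_rot: [-0.0, 0.728, 0.686, -0.0]
contact_force: [0.2, 0.4, -0.7]
finger_gap: 0.0328
```

Emit:
{"name": "carry_out", "arguments": {"steps": [0,0,0.003,0,0,0,0.003,0]}}

```text
clock: 16.45
ee_pos: [0.5218, -0.0696, 0.0289]
tool_rot: [0.0, 0.728, 0.686, 0.0]
contact_force: [-2.4, -0.3, 11.4]
finger_gap: 0.033
```

Contact (11 N). Releasing.

Emit:
{"name": "carry_out", "arguments": {"steps": [0,0,0,0,0,0,0,0,0,0,0,0,0,0,0,0], "fingers": 0.5}}

```text
clock: 16.95
ee_pos: [0.5217, -0.0696, 0.0283]
tool_rot: [-0.0, 0.728, 0.686, -0.0]
contact_force: [-0.8, -0.2, -0.6]
finger_gap: 0.0429
```

Emit:
{"name": "carry_out", "arguments": {"steps": [0,0,-0.08,0,0,0,-0.2,0,0,0,-0.35,0,0,0,-0.5,0,0,0,-0.5,0]}}

```text
clock: 17.58
ee_pos: [0.5237, -0.0699, 0.1816]
tool_rot: [0.002, 0.728, 0.686, 0.002]
contact_force: [0.6, -0.2, 0.7]
finger_gap: 0.0425
```

```bash
python3 - <<'E'
from h import *
go(.5202,-.2853,.2,174.8)
go(.5202,-.2853,.2,-5.2)
print(arm.get_state()['q'])
c=cap('wrist','w10.png'); cap('top','t10.png')
E
```

```text
now [ 0.5237 -0.0699  0.1816] psi 86.6 tilt [-7.0e-04  5.7e-03 -1.0e+00] t=17.57 gap 0.0425 F [ 0.6 -0.2  0.7]
 -> shift/0.3 [-0.7173  0.0313 -0.0606] turn/90 -0.9799 (alt 1.020) dist 0.216
now [ 0.5237 -0.0699  0.1816] psi 86.6 tilt [-7.0e-04  5.7e-03 -1.0e+00] t=17.57 gap 0.0425 F [ 0.6 -0.2  0.7]
 -> shift/0.3 [-0.7173  0.0313 -0.0606] turn/90 1.0201 (alt -0.980) dist 0.216
[-1.90167805e-01  3.84341080e-01  1.94185708e+00  6.72984777e-06
  8.09635106e-01 -1.30952361e-01]
```

View pics/w10.png

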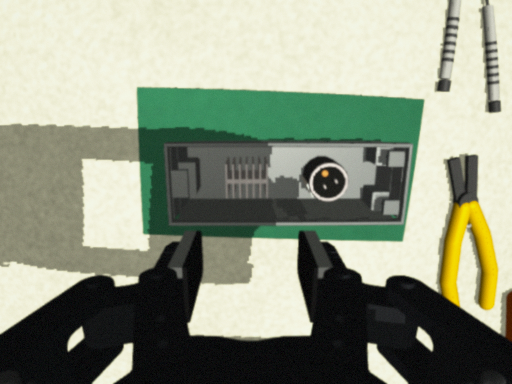

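Heat sink (246,177) and cap (325,180) both stand in the lower tray. Re-measuring it before moving to the upper tray.

```bash
cat >> h.py <<'E'
def rim(c,zlo,zhi,xr,yr,rows=250):
    P=cloud(c); P[rows:]=np.nan; m=(P[...,2]>zlo)&(P[...,2]<zhi)&(P[...,0]>xr[0])&(P[...,0]<xr[1])&(P[...,1]>yr[0])&(P[...,1]<yr[1])
    q=P[m]; r=cv2.minAreaRect(q[:,:2].astype(np.float32)); print('rim n',m.sum(),'z %.4f'%np.median(q[:,2]),'ctr',np.round(r[0],4),'size',np.round(r[1],4),'ang %.2f'%r[2]); return q
E
python3 - <<'E'
from h import *
c=cap('wrist'); rim(c,.053,.064,(.42,.68),(-.13,-.01))
E
```

```text
rim n 4263 z 0.0584 ctr [ 0.5551 -0.0709] size [0.0662 0.1901] ang 86.49
```

Emit:
{"name": "carry_out", "arguments": {"steps": [-0.15,0.01,-0.06,0.1,-0.3,0.03,-0.06,0.2,-0.5,0.03,-0.06,0.3,-0.7,0.03,-0.06,0.5,-0.72,0.03,-0.06,0.7,-0.72,0.03,-0.06,0.8,-0.72,0.03,-0.06,1,-0.72,0.03,-0.06,1,-0.72,0.03,-0.06,1,-0.72,0.03,-0.06,1,-0.72,0.03,-0.06,1], "fingers": 1}}

```text
clock: 19.1
ee_pos: [0.5176, -0.2855, 0.1955]
tool_rot: [-0.0, 1.0, -0.028, -0.001]
contact_force: [-1.0, 0.3, -0.1]
finger_gap: 0.0854
```

```bash
python3 - <<'E'
from h import *
go(.5202,-.2853,.2,-5.2)
c=cap('wrist','w11.png'); P=cloud(c); rim(c,.0525,.062,(.40,.64),(-.35,-.22))
E
```

```text
now [ 0.5176 -0.2855  0.1955] psi -3.2 tilt [-1.3e-03 -7.0e-04 -1.0e+00] t=19.10 gap 0.0854 F [-1.   0.3 -0.1]
 -> shift/0.3 [ 0.0085 -0.0012 -0.015 ] turn/90 0.0226 (alt -1.977) dist 0.005
rim n 1867 z 0.0563 ctr [ 0.5352 -0.2867] size [0.0664 0.1585] ang 84.60
```

View pics/w11.png

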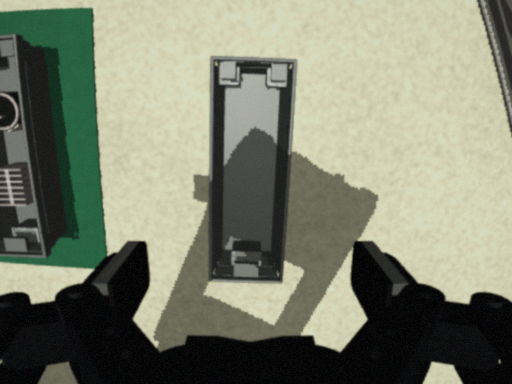

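```bash
python3 - <<'E'
from h import *
c=cap('wrist'); q=rim(c,.0525,.062,(.40,.64),(-.35,-.22),rows=300)
go(.5202,-.2853,.06,-5.3)
E
```

```text
rim n 2440 z 0.0563 ctr [ 0.5195 -0.2853] size [0.0666 0.1902] ang 84.74
now [ 0.5178 -0.2856  0.196 ] psi -3.2 tilt [-6.e-04 -3.e-04 -1.e+00] t=19.20 gap 0.0853 F [0.3 0.2 0.3]
 -> shift/0.3 [ 0.0082 -0.0014  0.4532] turn/90 0.0229 (alt -1.977) dist 0.136
```

Emit:
{"name": "carry_out", "arguments": {"steps": [0.006,-0.001,0.1,0.023,0.006,-0.001,0.25,0.023,0.006,-0.001,0.38,0.023,0.006,-0.001,0.46,0.023,0.006,-0.001,0.505,0.023,0.006,-0.001,0.505,0.023]}}

```text
clock: 19.95
ee_pos: [0.5195, -0.2854, 0.0444]
tool_rot: [-0.0, 0.999, -0.047, -0.001]
contact_force: [-0.5, -0.7, 0.3]
finger_gap: 0.0852
```

```bash
python3 - <<'E'
from h import *
go(.5197,-.2853,.044,-5.25)
c=cap('wrist','w12.png'); cap('side','s12.png')
E
```

```text
now [ 0.5195 -0.2854  0.0444] psi -5.4 tilt [-1.1e-03 -5.0e-04 -1.0e+00] t=19.95 gap 0.0852 F [-0.5 -0.7  0.3]
 -> shift/0.3 [ 0.0007 -0.0003  0.0013] turn/90 -0.0019 (alt 1.998) dist 0.000
```

View pics/w12.png

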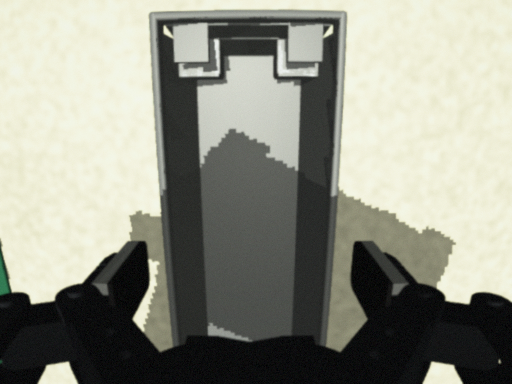

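The fingers straddle the rim evenly. Closing.

Emit:
{"name": "carry_out", "arguments": {"steps": [0,0,0,0,0,0,0,0,0,0,0,0,0,0,0,0], "fingers": 0.68}}

```text
clock: 20.55
ee_pos: [0.5204, -0.2858, 0.0463]
tool_rot: [0.0, 0.999, -0.048, 0.001]
contact_force: [-1.5, 2.5, 11.1]
finger_gap: 0.0645
```

```bash
python3 - <<'E'
from h import *
go(.5197,-.2853,.2,-5.25)
c=cap('wrist','w13.png')
E
```

```text
now [ 0.5204 -0.2858  0.0463] psi -5.5 tilt [ 1.6e-03  7.0e-04 -1.0e+00] t=20.55 gap 0.0645 F [-1.5  2.5 11.1]
 -> shift/0.3 [-0.0016 -0.0011 -0.5124] turn/90 -0.0023 (alt 1.998) dist 0.154
```

View pics/w13.png

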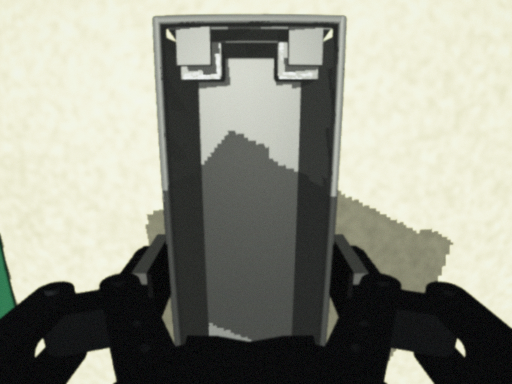

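Emit:
{"name": "carry_out", "arguments": {"steps": [0,0,0,0,0,0,-0.03,0,0,0,-0.08,0,0,0,-0.15,0,0,0,-0.25,0,0,0,-0.35,0,0,0,-0.45,0,0,0,-0.52,0,0,0,-0.52,0], "fingers": 0.6}}

```text
clock: 21.72
ee_pos: [0.5207, -0.2861, 0.2033]
tool_rot: [0.001, 0.999, -0.048, 0.002]
contact_force: [-0.3, -0.2, -1.6]
finger_gap: 0.0647
```

```bash
python3 - <<'E'
from h import *
go(.555,-.071,.2,176.55)
print(arm.get_state()['q'],arm.get_state()['torque'])
c=cap('wrist','w14.png');rim(c,.19,.25,(.40,.7),(-.40,-.15),rows=384)
P=cloud(c); print([P[r,cc].round(4) for r,cc in [(19,165),(19,335),(100,160),(100,340),(200,168),(200,335)]])
E
```

```text
now [ 0.5207 -0.2861  0.2033] psi -5.5 tilt [ 0.0035  0.0017 -1.    ] t=21.73 gap 0.0647 F [-0.3 -0.2 -1.6]
 -> shift/0.3 [ 0.0458 -0.7246  0.01  ] turn/90 1.9777 (alt -0.022) dist 0.218
[-5.53434915e-01  4.42346087e-01  1.77210088e+00 -2.77617681e-05
  9.23257240e-01  1.11260566e+00] [0.01132554 0.05218991 0.00969378]
rim n 29481 z 0.2099 ctr [ 0.5441 -0.2887] size [0.1286 0.1425] ang 85.20
[array([ 0.6158, -0.2668,  0.2132]), array([ 0.6103, -0.3238,  0.2135]), array([ 0.5892, -0.2615,  0.2136]), array([ 0.5833, -0.3243,  0.2129]), array([ 0.5526, -0.2586,  0.2127]), array([ 0.5471, -0.321 ,  0.2142])]
```

View pics/w14.png

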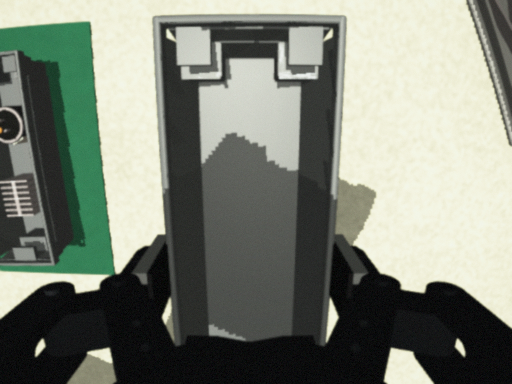

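Tray held level, rim 10 mm above TCP. Carrying it across while turning the first 90°.

Emit:
{"name": "carry_out", "arguments": {"steps": [0.0,-0.02,0,-0.03,0.01,-0.08,0,-0.08,0.01,-0.15,0,-0.15,0.02,-0.22,0,-0.22,0.02,-0.3,0,-0.3,0.03,-0.38,0,-0.38,0.03,-0.46,0,-0.46,0.04,-0.54,0,-0.54,0.04,-0.61,0,-0.62,0.05,-0.67,0,-0.7,0.05,-0.7,0,-0.78,0.05,-0.72,0,-0.86,0.05,-0.72,0,-0.93,0.05,-0.72,0,-0.98,0.05,-0.72,0,-1,0.05,-0.72,0,-1]}}

```text
clock: 23.78
ee_pos: [0.5549, -0.0719, 0.2004]
tool_rot: [-0.0, 0.74, 0.672, -0.0]
contact_force: [-0.5, -0.0, -1.5]
finger_gap: 0.0646
```

```bash
python3 - <<'E'
from h import *
go(.554,-.071,.2,176.55)
print(arm.get_state()['q'])
E
```

```text
now [ 0.5549 -0.0719  0.2004] psi 84.5 tilt [ 1.e-04 -8.e-04 -1.e+00] t=23.77 gap 0.0646 F [-0.5 -0.  -1.5]
 -> shift/0.3 [ 0.0027 -0.0034  0.0015] turn/90 -1.0230 (alt 0.977) dist 0.001
[-1.83048842e-01  4.02959823e-01  1.84945263e+00  9.02992863e-06
  8.90022476e-01 -8.67759405e-02]
```

Emit:
{"name": "carry_out", "arguments": {"steps": [0,0,0,-0.03,0,0,0,-0.1,0,0,0,-0.2,0,0,0,-0.3,0,0,0,-0.4,0,0,0,-0.5,0,0,0,-0.6,0,0,0,-0.7,0,0,0,-0.8,0,0,0,-0.9,0,0,0,-0.97,0,0,0,-1,0,0,0,-1,0,0,0,-1]}}

```text
clock: 25.52
ee_pos: [0.5552, -0.072, 0.2008]
tool_rot: [-0.0, 0.049, 0.999, 0.0]
contact_force: [0.7, -0.3, -1.6]
finger_gap: 0.0644
```

```bash
python3 - <<'E'
from h import *
go(.554,-.071,.12,176.55)
print(arm.get_state()['q'])
c=cap('wrist','w15.png'); cap('side','s15.png'); P=cloud(c)
for r,cs in [(19,(170,330)),(120,(150,350))]:
    print([P[r,a].round(4) for a in cs])
E
```

```text
now [ 0.5552 -0.072   0.2008] psi 174.4 tilt [ 1.e-04 -0.e+00 -1.e+00] t=25.52 gap 0.0644 F [ 0.7 -0.3 -1.6]
 -> shift/0.3 [0.0043 0.0029 0.2694] turn/90 -0.0235 (alt 1.976) dist 0.081
[-1.83057427e-01  4.02527206e-01  1.84901223e+00 -1.77971201e-05
  8.90181577e-01 -1.65668737e+00]
[array([ 0.4617, -0.0898,  0.2121]), array([ 0.4665, -0.0365,  0.2102])]
[array([ 5.005e-01, -1.639e-01, -2.000e-04]), array([5.19e-01, 2.85e-02, 3.00e-04])]
```

View pics/w15.png

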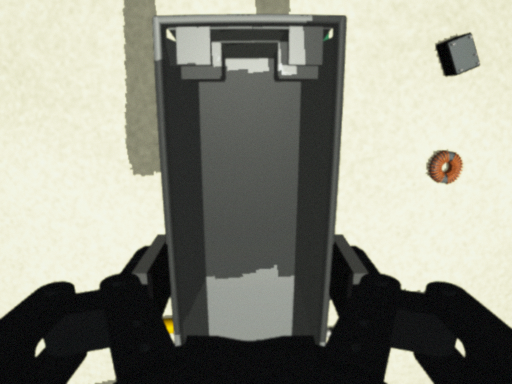

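View pics/s15.png

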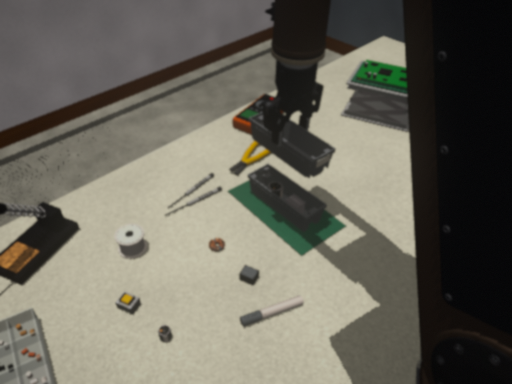

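Emit:
{"name": "carry_out", "arguments": {"steps": [0.005,0.003,0.03,-0.02,0.005,0.003,0.1,-0.024,0.005,0.003,0.18,-0.024,0.005,0.003,0.25,-0.024,0.005,0.003,0.29,-0.024,0.005,0.003,0.29,-0.024]}}

```text
clock: 26.38
ee_pos: [0.5533, -0.0708, 0.1131]
tool_rot: [-0.001, 0.029, 1.0, 0.0]
contact_force: [-0.5, 0.5, -1.4]
finger_gap: 0.0647
```

```bash
python3 - <<'E'
from h import *
go(.5535,-.071,.104,176.55)
cs=cap('side'); im=cv2.cvtColor(cs['color'],cv2.COLOR_RGB2BGR)[120:270,200:380]
cv2.imwrite('pics/s16.png',cv2.resize(im,None,fx=4.3,fy=3.9,interpolation=cv2.INTER_CUBIC))
ct=cap('top'); im=cv2.cvtColor(ct['color'],cv2.COLOR_RGB2BGR)[145:260,230:340]
cv2.imwrite('pics/t16.png',cv2.resize(im,None,fx=5,fy=5,interpolation=cv2.INTER_CUBIC))
c=cap('wrist','w16.png')
E
```

```text
now [ 0.5533 -0.0708  0.1131] psi 176.7 tilt [ 1.6e-03  2.0e-04 -1.0e+00] t=26.38 gap 0.0647 F [-0.5  0.5 -1.4]
 -> shift/0.3 [-0.0008 -0.0006  0.0303] turn/90 0.0019 (alt -1.998) dist 0.009
```

View pics/s16.png

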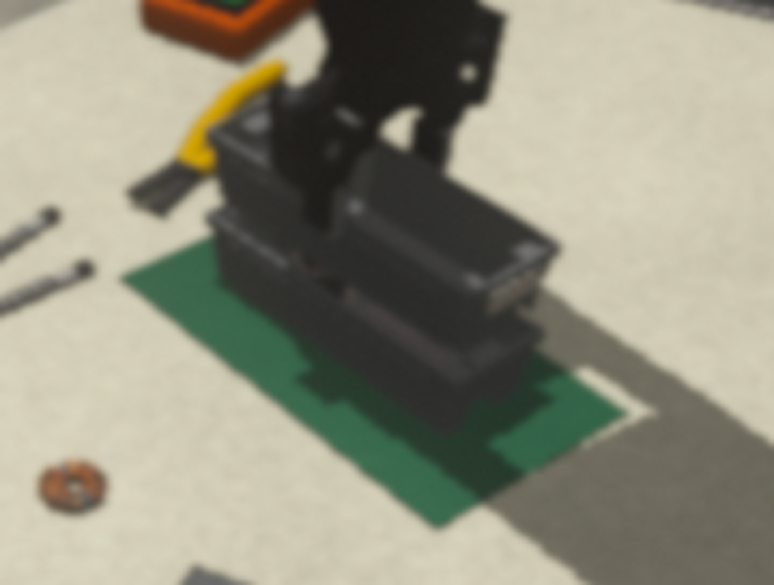

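View pics/w16.png

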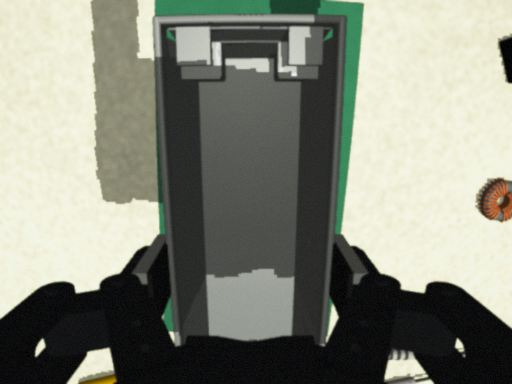

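The upper tray (label end toward the robot) hovers squarely over the lower one. Lowering in small steps.

Emit:
{"name": "carry_out", "arguments": {"steps": [0,0,0.01,0,0,0,0.02,0,0,0,0.03,0,0,0,0.03,0]}}

```text
clock: 27.02
ee_pos: [0.5537, -0.0709, 0.1046]
tool_rot: [-0.0, 0.029, 1.0, 0.0]
contact_force: [0.7, -0.2, -1.2]
finger_gap: 0.0646
```

Emit:
{"name": "carry_out", "arguments": {"steps": [0,0,0.004,0,0,0,0.008,0,0,0,0.008,0]}}

```text
clock: 27.4
ee_pos: [0.5538, -0.0709, 0.1024]
tool_rot: [-0.0, 0.029, 1.0, 0.0]
contact_force: [0.1, 0.1, -2.0]
finger_gap: 0.0644
```

Emit:
{"name": "carry_out", "arguments": {"steps": [0,0,0.003,0,0,0,0.003,0]}}

```text
clock: 27.65
ee_pos: [0.5538, -0.0709, 0.1015]
tool_rot: [-0.0, 0.029, 1.0, 0.0]
contact_force: [-0.3, -0.6, -0.3]
finger_gap: 0.0641
```

No contact yet. Continuing.

Emit:
{"name": "carry_out", "arguments": {"steps": [0,0,0.003,0,0,0,0.005,0,0,0,0.005,0]}}

```text
clock: 28.02
ee_pos: [0.5538, -0.0709, 0.1]
tool_rot: [-0.0, 0.029, 1.0, 0.0]
contact_force: [-0.7, 0.2, -2.2]
finger_gap: 0.0645
```

Emit:
{"name": "carry_out", "arguments": {"steps": [0,0,0.003,0,0,0,0.003,0]}}

```text
clock: 28.28
ee_pos: [0.5539, -0.0709, 0.0993]
tool_rot: [0.0, 0.029, 1.0, -0.0]
contact_force: [-0.4, 0.7, 2.5]
finger_gap: 0.0645
```

Emit:
{"name": "carry_out", "arguments": {"steps": [0,0,0.002,0,0,0,0.002,0]}}

```text
clock: 28.52
ee_pos: [0.554, -0.0709, 0.0993]
tool_rot: [0.0, 0.029, 1.0, -0.0]
contact_force: [-4.7, 0.2, 14.7]
finger_gap: 0.0646
```

```bash
python3 - <<'E'
from h import *
go(.5535,-.071,.104,176.55); print(arm.get_state()['torque'])
cs=cap('side'); im=cv2.cvtColor(cs['color'],cv2.COLOR_RGB2BGR)[120:270,200:380]
cv2.imwrite('pics/s17.png',cv2.resize(im,None,fx=4.3,fy=3.9,interpolation=cv2.INTER_CUBIC))
E
```

```text
now [ 0.554  -0.0709  0.0993] psi 176.7 tilt [-5.e-04 -1.e-04 -1.e+00] t=28.52 gap 0.0646 F [-4.7  0.2 14.7]
 -> shift/0.3 [ 0.0015 -0.0003 -0.0157] turn/90 0.0016 (alt -1.998) dist 0.005
[0.1047202  0.69428207 0.02341134]
```

View pics/s17.png

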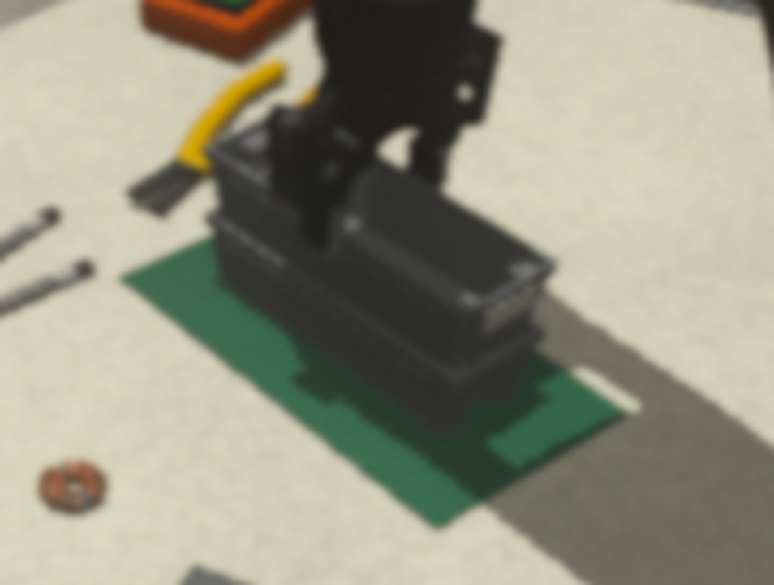

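Seated: firm contact (15 N) at the expected height, and the gap looks closed all along. Releasing.

Emit:
{"name": "carry_out", "arguments": {"steps": [0,0,-0.002,0,0,0,-0.002,0]}}

```text
clock: 28.82
ee_pos: [0.5539, -0.0709, 0.0993]
tool_rot: [0.0, 0.029, 1.0, -0.0]
contact_force: [-1.4, -0.2, 6.0]
finger_gap: 0.0646
```

Emit:
{"name": "carry_out", "arguments": {"steps": [0,0,0,0,0,0,0,0,0,0,0,0,0,0,0,0], "fingers": 1}}

```text
clock: 29.32
ee_pos: [0.5539, -0.0709, 0.0991]
tool_rot: [-0.0, 0.029, 1.0, 0.0]
contact_force: [-0.2, 0.1, 0.3]
finger_gap: 0.0857
```

Emit:
{"name": "carry_out", "arguments": {"steps": [0,0,-0.1,0,0,0,-0.25,0,0,0,-0.4,0,0,0,-0.5,0,-0.1,0,-0.5,0.12,-0.2,0,-0.5,0.24,-0.25,0,-0.5,0.36,-0.25,0,-0.5,0.48,-0.25,0,-0.5,0.6,-0.25,0,-0.5,0.72,-0.25,0,-0.5,0.84,-0.25,0,-0.5,0.96,-0.25,0,-0.5,1,-0.25,0,-0.5,1]}}

```text
clock: 31.08
ee_pos: [0.6286, -0.0752, 0.2491]
tool_rot: [-0.0, 0.727, 0.687, -0.0]
contact_force: [-0.3, 0.2, 0.6]
finger_gap: 0.0853
```

```bash
python3 - <<'E'
from h import *
go(.4757,.328,.15,90)
c=cap('wrist','w18.png'); q=rim(c,.100,.116,(.42,.68),(-.13,-.01),rows=384)
for k in range(3):
  pass
d=q[:,:2]-np.array([.555,-.071]); a=np.radians(-3.45); u=d@[np.cos(a),np.sin(a)]
for s in (-1,1): print('end',s,'z %.4f'%np.median(q[np.abs(u*s-.09)<.008][:,2]))
A=np.c_[d,np.ones(len(d))]; print('plane',np.linalg.lstsq(A,q[:,2],rcond=None)[0].round(4))
rim(c,.053,.064,(.42,.68),(-.13,-.01),rows=384)
E
```

```text
now [ 0.6286 -0.0752  0.2491] psi 86.7 tilt [ 0.e+00 -2.e-04 -1.e+00] t=31.07 gap 0.0853 F [-0.3  0.2  0.6]
 -> shift/0.3 [ 1.3128 -0.5857  0.3306] turn/90 -0.0364 (alt 1.964) dist 0.442
rim n 4472 z 0.1078 ctr [ 0.5552 -0.0713] size [0.0665 0.1908] ang 86.91
end -1 z 0.1053
end 1 z 0.1047
plane [0.0028 0.0107 0.1065]
rim n 8874 z 0.0606 ctr [ 0.5547 -0.0675] size [0.0588 0.1891] ang 86.56
```

View pics/w18.png

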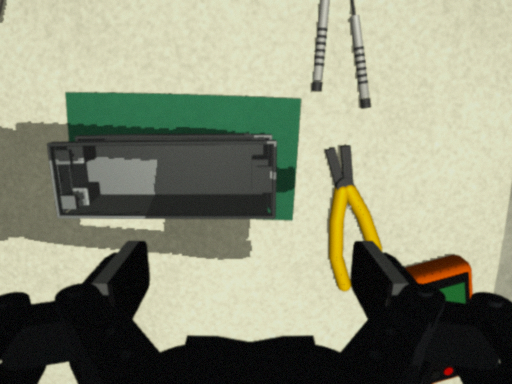

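The stack is right: upper rim centre (0.5552, -0.0713), height 0.108, level, two-lug end at the left (near) end. Now the small cap.

Emit:
{"name": "carry_out", "arguments": {"steps": [0.1,-0.05,0,0,0.3,-0.15,0.05,0,0.5,-0.25,0.1,0,0.7,-0.35,0.2,0,0.9,-0.45,0.3,0,1,-0.55,0.33,0,1,-0.58,0.33,0,1,-0.58,0.33,0], "fingers": 0.65}}

```text
clock: 32.12
ee_pos: [0.4714, 0.2348, 0.1501]
tool_rot: [-0.0, 0.726, 0.688, -0.0]
contact_force: [0.9, 0.7, 0.5]
finger_gap: 0.0558
```

```bash
python3 - <<'E'
from h import *
go(.4757,.328,.017,86.6)
E
```

```text
now [0.4714 0.2348 0.1501] psi 86.9 tilt [-4.e-04 -6.e-04 -1.e+00] t=32.12 gap 0.0558 F [0.9 0.7 0.5]
 -> shift/0.3 [ 0.3113 -0.0022  0.4436] turn/90 0.0032 (alt -1.997) dist 0.163
```

Emit:
{"name": "carry_out", "arguments": {"steps": [0.1,0,0.05,0,0.25,-0.002,0.1,0,0.31,-0.002,0.15,0,0.31,-0.002,0.25,0,0.31,-0.002,0.35,0,0.31,-0.002,0.42,0,0.31,-0.002,0.444,0,0.31,-0.002,0.444,0]}}

```text
clock: 33.12
ee_pos: [0.4776, 0.3266, 0.0171]
tool_rot: [0.0, 0.727, 0.686, -0.0]
contact_force: [0.3, -0.5, 0.8]
finger_gap: 0.0554
```

```bash
python3 - <<'E'
from h import *
go(.4757,.328,.017,86.6)
c=cap('wrist','w19.png')
E
```

```text
now [0.4776 0.3266 0.0171] psi 86.7 tilt [-2.e-04 -1.e-04 -1.e+00] t=33.12 gap 0.0554 F [ 0.3 -0.5  0.8]
 -> shift/0.3 [ 0.0044 -0.0065  0.0002] turn/90 0.0008 (alt -1.999) dist 0.002
```

View pics/w19.png

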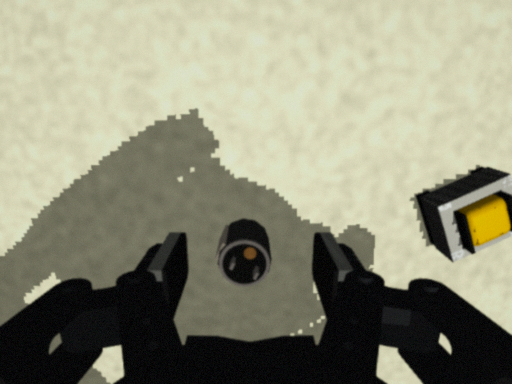

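The small cap is between the pads at (245,255). Slight centring, then close.

Emit:
{"name": "carry_out", "arguments": {"steps": [0.003,-0.007,0,0,0.003,-0.007,0,0]}}

```text
clock: 33.42
ee_pos: [0.4752, 0.3284, 0.0177]
tool_rot: [0.0, 0.727, 0.687, 0.0]
contact_force: [-0.1, -0.4, -0.7]
finger_gap: 0.0558
```

Emit:
{"name": "carry_out", "arguments": {"steps": [0,0,0,0,0,0,0,0,0,0,0,0,0,0,0,0,0,0,0,0], "fingers": 0.15}}

```text
clock: 34.05
ee_pos: [0.4751, 0.3283, 0.0174]
tool_rot: [0.0, 0.727, 0.686, 0.0]
contact_force: [-1.8, 0.1, 7.5]
finger_gap: 0.0194
```

```bash
python3 - <<'E'
from h import *
a=np.radians(-3.2); e=np.array([np.cos(a),np.sin(a)])
print('near',np.array([.5552,-.0713])-.034*e,'far',np.array([.5552,-.0713])+.034*e)
go(.5213,-.0694,.18,86.8)
c=cap('wrist','w20.png')
E
```

```text
near [ 0.52125301 -0.06940207] far [ 0.58914699 -0.07319793]
now [0.4751 0.3283 0.0174] psi 86.7 tilt [ 2.e-04  3.e-04 -1.e+00] t=34.05 gap 0.0194 F [-1.8  0.1  7.5]
 -> shift/0.3 [-1.3146  0.2301 -0.5422] turn/90 -0.0011 (alt 1.999) dist 0.432
```

View pics/w20.png

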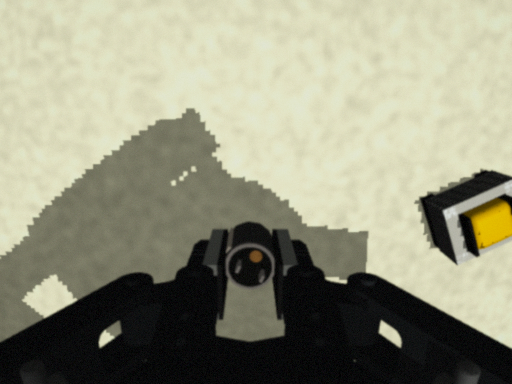

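Emit:
{"name": "carry_out", "arguments": {"steps": [0,0,-0.05,0,0,0,-0.15,0,0,0,-0.3,0,-0.05,0.01,-0.42,0,-0.15,0.03,-0.5,0,-0.28,0.05,-0.54,0,-0.41,0.07,-0.54,0,-0.54,0.09,-0.54,0,-0.67,0.12,-0.54,0,-0.8,0.14,-0.54,0,-0.92,0.17,-0.54,0,-1,0.2,-0.54,0,-1,0.23,-0.54,0,-1,0.23,-0.54,0]}}

```text
clock: 35.85
ee_pos: [0.5272, 0.025, 0.1795]
tool_rot: [0.0, 0.727, 0.686, 0.0]
contact_force: [0.2, 0.2, -0.5]
finger_gap: 0.0195
```

```bash
python3 - <<'E'
from h import *
go(.5213,-.0694,.14,86.8)
E
```

```text
now [0.5272 0.025  0.1795] psi 86.7 tilt [ 2.e-04  9.e-04 -1.e+00] t=35.85 gap 0.0195 F [ 0.2  0.2 -0.5]
 -> shift/0.3 [-0.3154 -0.0017  0.1315] turn/90 -0.0013 (alt 1.999) dist 0.103
```

Emit:
{"name": "carry_out", "arguments": {"steps": [-0.05,0,0,0,-0.15,0,0,0,-0.25,-0.001,0,0,-0.31,-0.001,0.05,0,-0.315,-0.001,0.1,0,-0.315,-0.001,0.13,0,-0.315,-0.001,0.13,0]}}

```text
clock: 36.72
ee_pos: [0.5203, -0.0688, 0.1389]
tool_rot: [-0.001, 0.727, 0.687, -0.001]
contact_force: [0.1, 0.5, 0.1]
finger_gap: 0.0194
```

```bash
python3 - <<'E'
from h import *
go(.5213,-.0694,.080,86.8)
c=cap('wrist','w21.png')
E
```

```text
now [ 0.5203 -0.0688  0.1389] psi 86.7 tilt [ 4.e-04 -2.e-03 -1.e+00] t=36.73 gap 0.0194 F [0.1 0.5 0.1]
 -> shift/0.3 [-0.0018  0.0039  0.1964] turn/90 -0.0007 (alt 1.999) dist 0.059
```

View pics/w21.png

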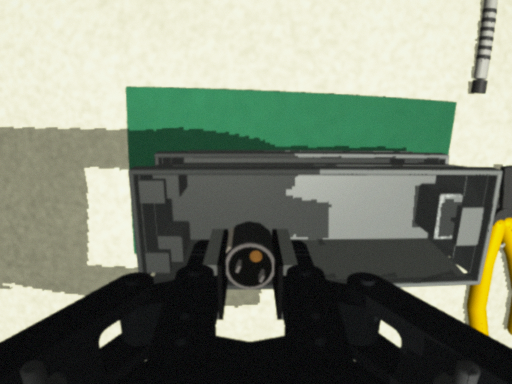

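The small cap (250,262) is over the near half of the upper tray. Lowering.

Emit:
{"name": "carry_out", "arguments": {"steps": [0,0.002,0.05,0,0,0.002,0.1,0,0,0.002,0.15,0,0,0.002,0.185,0,0,0.002,0.196,0,0,0.002,0.196,0]}}

```text
clock: 37.52
ee_pos: [0.5215, -0.0697, 0.0811]
tool_rot: [-0.0, 0.727, 0.686, -0.0]
contact_force: [0.8, -0.7, -0.1]
finger_gap: 0.0195
```

Emit:
{"name": "carry_out", "arguments": {"steps": [0,0,0.003,0,0,0,0.005,0,0,0,0.005,0]}}

```text
clock: 37.9
ee_pos: [0.5216, -0.0697, 0.0799]
tool_rot: [0.0, 0.727, 0.686, 0.0]
contact_force: [-0.1, -0.9, 0.5]
finger_gap: 0.0193
```

Emit:
{"name": "carry_out", "arguments": {"steps": [0,0,0.003,0,0,0,0.003,0]}}

```text
clock: 38.15
ee_pos: [0.5215, -0.0696, 0.0788]
tool_rot: [-0.0, 0.727, 0.686, -0.0]
contact_force: [1.1, 0.2, -1.1]
finger_gap: 0.0197
```

Emit:
{"name": "carry_out", "arguments": {"steps": [0,0,0.003,0,0,0,0.003,0]}}

```text
clock: 38.4
ee_pos: [0.5215, -0.0696, 0.0778]
tool_rot: [-0.0, 0.727, 0.686, -0.0]
contact_force: [-0.3, 0.2, -0.1]
finger_gap: 0.0195
```

Emit:
{"name": "carry_out", "arguments": {"steps": [0,0,0.002,0,0,0,0.002,0]}}

```text
clock: 38.65
ee_pos: [0.5215, -0.0696, 0.0775]
tool_rot: [0.0, 0.727, 0.686, 0.0]
contact_force: [-0.9, 0.8, 4.0]
finger_gap: 0.0196
```

Contact (4 N). Release and rise.

Emit:
{"name": "carry_out", "arguments": {"steps": [0,0,0,0,0,0,0,0,0,0,0,0,0,0,0,0], "fingers": 0.4}}

```text
clock: 39.15
ee_pos: [0.5215, -0.0697, 0.0773]
tool_rot: [-0.0, 0.727, 0.686, -0.0]
contact_force: [-0.3, 0.3, -0.1]
finger_gap: 0.0344
```

Emit:
{"name": "carry_out", "arguments": {"steps": [0,0,-0.08,0,0,0,-0.18,0,0,0,-0.3,0,0,0,-0.36,0,0,0,-0.36,0]}}

```text
clock: 39.78
ee_pos: [0.5223, -0.0698, 0.1865]
tool_rot: [0.001, 0.727, 0.686, 0.001]
contact_force: [0.2, 0.2, -0.6]
finger_gap: 0.0343
```

```bash
python3 - <<'E'
from h import *
go(.576,.3388,.18,110)
c=cap('wrist','w22.png')
E
```

```text
now [ 0.5223 -0.0698  0.1865] psi 86.7 tilt [-4.0e-04  2.6e-03 -1.0e+00] t=39.77 gap 0.0343 F [ 0.2  0.2 -0.6]
 -> shift/0.3 [1.37   0.1004 0.0216] turn/90 -0.2589 (alt 1.741) dist 0.412
```

View pics/w22.png

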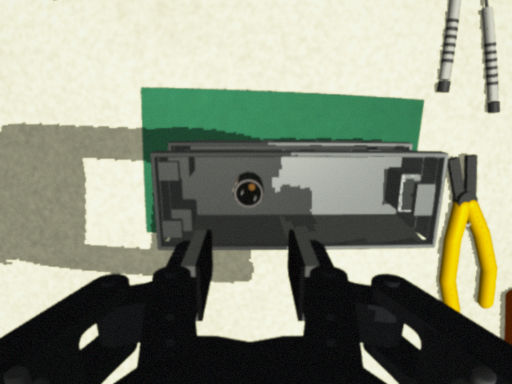

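Small cap standing at (248,190) in the upper tray. Now the transformer.

Emit:
{"name": "carry_out", "arguments": {"steps": [0.1,0.01,0,0,0.28,0.02,0,-0.05,0.47,0.04,0,-0.1,0.66,0.06,0.02,-0.18,0.85,0.08,0.02,-0.26,1,0.1,0.02,-0.26,1,0.1,0.02,-0.26,1,0.1,0.02,-0.26], "fingers": 0.75}}

```text
clock: 40.83
ee_pos: [0.5679, 0.2277, 0.1781]
tool_rot: [-0.001, 0.573, 0.82, -0.001]
contact_force: [-0.6, -0.0, 0.0]
finger_gap: 0.0637
```

```bash
python3 - <<'E'
from h import *
go(.576,.3388,.015,110)
c=cap('wrist','w23.png')
P=cloud(c); P[260:]=np.nan
m=(P[...,2]>.010)&(P[...,2]<.06)&(abs(P[...,0]-.576)<.04)&(abs(P[...,1]-.339)<.04); q=P[m]; print(cv2.minAreaRect(q[:,:2].astype(np.float32)))
t=q[q[:,2]>.016]; print(cv2.minAreaRect(t[:,:2].astype(np.float32)))
E
```

```text
now [0.5679 0.2277 0.1781] psi 110.1 tilt [-2.0e-04 -2.2e-03 -1.0e+00] t=40.83 gap 0.0637 F [-0.6 -0.   0. ]
 -> shift/0.3 [0.3384 0.154  0.5431] turn/90 0.0015 (alt -1.999) dist 0.197
((0.576398491859436, 0.3387722074985504), (0.035120341926813126, 0.028290774673223495), 20.869714736938477)
((0.5764855146408081, 0.3388148248195648), (0.03492750599980354, 0.028273072093725204), 20.86971092224121)
```

View pics/w23.png

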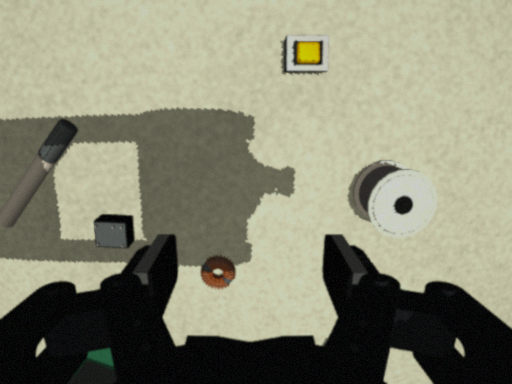

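Emit:
{"name": "carry_out", "arguments": {"steps": [0.1,0.05,0.02,0,0.22,0.1,0.05,0,0.32,0.15,0.1,0,0.339,0.155,0.2,0,0.339,0.155,0.33,0,0.339,0.155,0.44,0,0.339,0.155,0.52,0,0.339,0.155,0.545,0,0.339,0.155,0.545,0]}}

```text
clock: 42.0
ee_pos: [0.5775, 0.3388, 0.0158]
tool_rot: [-0.0, 0.573, 0.819, -0.0]
contact_force: [0.2, -0.2, -1.1]
finger_gap: 0.0638
```

```bash
python3 - <<'E'
from h import *
go(.5764,.3388,.015,110.5)
c=cap('wrist','w24.png')
E
```

```text
now [0.5775 0.3388 0.0158] psi 110.0 tilt [-1.e-04 -5.e-04 -1.e+00] t=42.00 gap 0.0638 F [ 0.2 -0.2 -1.1]
 -> shift/0.3 [ 0.0013 -0.0036  0.0028] turn/90 -0.0051 (alt 1.995) dist 0.001
```

View pics/w24.png

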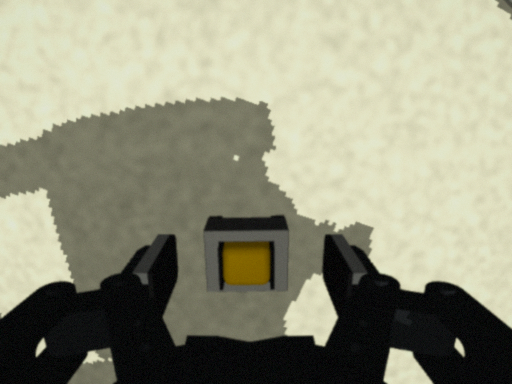

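Transformer centred at (247,260) and square to the jaws. Closing.

Emit:
{"name": "carry_out", "arguments": {"steps": [0,-0.003,0.002,0,0,-0.003,0.002,0,0,-0.003,0.002,0,0,-0.003,0.002,0,0,-0.003,0.002,0,0,-0.003,0.002,0], "fingers": 0.3}}

```text
clock: 42.8
ee_pos: [0.577, 0.3395, 0.0164]
tool_rot: [0.0, 0.573, 0.82, 0.001]
contact_force: [-1.4, -1.5, 8.5]
finger_gap: 0.0323
```

```bash
python3 - <<'E'
from h import *
go(.5891,-.0732,.18,86.8)
E
```

```text
now [0.577  0.3395 0.0164] psi 110.1 tilt [ 1.0e-04  1.2e-03 -1.0e+00] t=42.80 gap 0.0323 F [-1.4 -1.5  8.5]
 -> shift/0.3 [-1.3056 -0.4344 -0.5459] turn/90 0.2590 (alt -1.741) dist 0.444
```

Emit:
{"name": "carry_out", "arguments": {"steps": [0,0,-0.05,0,0,0,-0.15,0,0,0,-0.3,0,-0.05,-0.02,-0.42,0.02,-0.15,-0.06,-0.5,0.06,-0.28,-0.1,-0.54,0.12,-0.41,-0.15,-0.54,0.2,-0.54,-0.2,-0.54,0.26,-0.67,-0.25,-0.54,0.26,-0.8,-0.3,-0.54,0.26,-0.92,-0.36,-0.54,0.26,-1,-0.4,-0.54,0.26,-1,-0.43,-0.54,0.26,-1,-0.43,-0.54,0.26]}}

```text
clock: 44.55
ee_pos: [0.558, 0.0135, 0.1778]
tool_rot: [0.0, 0.727, 0.686, 0.0]
contact_force: [-0.2, -0.1, -1.4]
finger_gap: 0.0322
```

```bash
python3 - <<'E'
from h import *
go(.5891,-.0732,.14,86.8)
E
```

```text
now [0.558  0.0135 0.1778] psi 86.7 tilt [ 2.e-04  3.e-04 -1.e+00] t=44.55 gap 0.0322 F [-0.2 -0.1 -1.4]
 -> shift/0.3 [-0.2825  0.1201  0.1261] turn/90 -0.0014 (alt 1.999) dist 0.100
```

Emit:
{"name": "carry_out", "arguments": {"steps": [-0.05,0.02,0,0,-0.15,0.06,0,0,-0.23,0.1,0,0,-0.28,0.12,0.05,0,-0.282,0.12,0.1,0,-0.282,0.12,0.126,0,-0.282,0.12,0.126,0]}}

```text
clock: 45.42
ee_pos: [0.5888, -0.0724, 0.1384]
tool_rot: [-0.001, 0.727, 0.687, -0.001]
contact_force: [-0.7, 0.5, -1.0]
finger_gap: 0.0325
```

```bash
python3 - <<'E'
from h import *
go(.5891,-.0732,.079,86.8)
c=cap('wrist','w25.png')
E
```

```text
now [ 0.5888 -0.0724  0.1384] psi 86.7 tilt [ 3.0e-04 -1.9e-03 -1.0e+00] t=45.42 gap 0.0325 F [-0.7  0.5 -1. ]
 -> shift/0.3 [-0.0026  0.0015  0.198 ] turn/90 -0.0006 (alt 1.999) dist 0.059
```

View pics/w25.png

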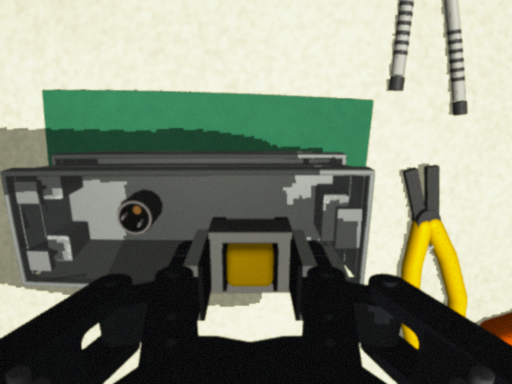

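The transformer (250,262) is over the far half, clear of the cap (138,212). Lowering.

Emit:
{"name": "carry_out", "arguments": {"steps": [0,0.001,0.05,0,0,0.001,0.1,0,0,0.001,0.15,0,0,0.001,0.185,0,0,0.001,0.196,0,0,0.001,0.196,0]}}

```text
clock: 46.22
ee_pos: [0.5899, -0.0733, 0.0805]
tool_rot: [-0.0, 0.727, 0.686, -0.0]
contact_force: [0.1, 0.8, -0.6]
finger_gap: 0.0323
```

Emit:
{"name": "carry_out", "arguments": {"steps": [0,0,0.003,0,0,0,0.005,0,0,0,0.005,0]}}

```text
clock: 46.6
ee_pos: [0.59, -0.0733, 0.0793]
tool_rot: [0.0, 0.727, 0.686, 0.0]
contact_force: [-0.1, 0.0, -1.3]
finger_gap: 0.0327
```

Emit:
{"name": "carry_out", "arguments": {"steps": [0,0,0.003,0,0,0,0.003,0]}}

```text
clock: 46.85
ee_pos: [0.5899, -0.0733, 0.0782]
tool_rot: [-0.0, 0.727, 0.686, -0.0]
contact_force: [0.1, 0.4, -0.9]
finger_gap: 0.0323
```

Emit:
{"name": "carry_out", "arguments": {"steps": [0,0,0.003,0,0,0,0.003,0]}}

```text
clock: 47.1
ee_pos: [0.5898, -0.0733, 0.0772]
tool_rot: [-0.0, 0.727, 0.686, -0.0]
contact_force: [0.3, -0.0, -0.5]
finger_gap: 0.0323
```

Emit:
{"name": "carry_out", "arguments": {"steps": [0,0,0.002,0,0,0,0.002,0]}}

```text
clock: 47.35
ee_pos: [0.5899, -0.0733, 0.0766]
tool_rot: [-0.0, 0.727, 0.686, -0.0]
contact_force: [0.8, -0.3, -1.1]
finger_gap: 0.0325
```

Emit:
{"name": "carry_out", "arguments": {"steps": [0,0,0.002,0,0,0,0.002,0]}}

```text
clock: 47.6
ee_pos: [0.5899, -0.0733, 0.0764]
tool_rot: [0.0, 0.727, 0.686, 0.0]
contact_force: [-1.8, 0.1, 5.3]
finger_gap: 0.0323
```

Contact (5 N). Release, rise, and back off.

Emit:
{"name": "carry_out", "arguments": {"steps": [0,0,0,0,0,0,0,0,0,0,0,0,0,0,0,0], "fingers": 0.5}}

```text
clock: 48.1
ee_pos: [0.5899, -0.0733, 0.0761]
tool_rot: [-0.0, 0.727, 0.686, -0.0]
contact_force: [0.3, -0.6, -0.3]
finger_gap: 0.0425
```

Emit:
{"name": "carry_out", "arguments": {"steps": [0,0,-0.08,0,0,0,-0.18,0,0,0,-0.3,0,0,0,-0.45,0,0,0,-0.55,0,0,0,-0.55,0]}}

```text
clock: 48.85
ee_pos: [0.5912, -0.0735, 0.2436]
tool_rot: [0.002, 0.727, 0.686, 0.001]
contact_force: [0.2, 0.2, 0.0]
finger_gap: 0.0427
```

```bash
python3 - <<'E'
from h import *
go(.589,-.2,.25,86.7)
c=cap('wrist','w26.png'); rim(c,.100,.116,(.42,.68),(-.13,-.01),rows=300)
P=cloud(c); 
cs=cap('side','s26.png'); ct=cap('top','t26.png')
E
```

```text
now [ 0.5912 -0.0735  0.2436] psi 86.7 tilt [-5.0e-04  4.3e-03 -1.0e+00] t=48.85 gap 0.0427 F [0.2 0.2 0. ]
 -> shift/0.3 [-0.4214  0.0172 -0.0211] turn/90 0.0000 (alt -2.000) dist 0.127
rim n 4734 z 0.1076 ctr [ 0.5556 -0.0715] size [0.0665 0.1905] ang 86.74
```

View pics/w26.png

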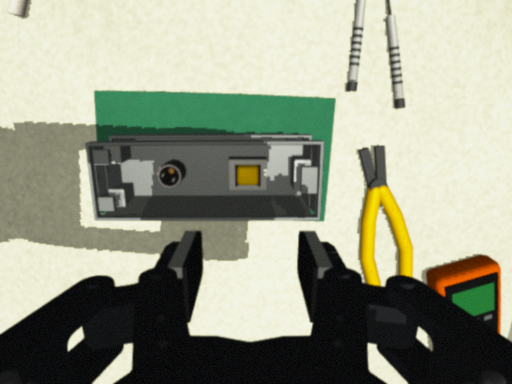

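View pics/s26.png

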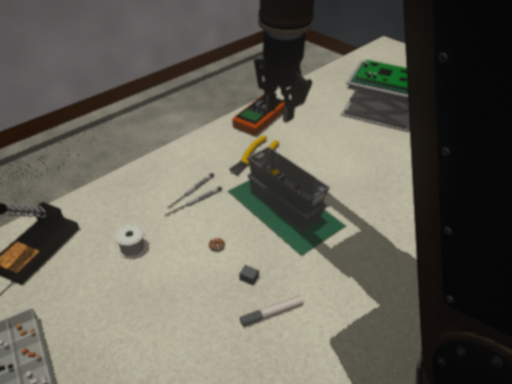

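Cap (171,175) and transformer (247,175) stand in the upper tray, and the stack is centred and level. In the side view, relay (249,274), choke (217,244) and reel (130,238) are where they were. The arm is clear, so I'm handing in.

```bash
python3 - <<'E'
from h import *
print(arm.sign_off())
E
```

```text
the job is handed in; nothing more can be done
None
```

Both kits are made up and stacked on the green mat, and the job was handed in at about 49 s of the 144 s allowed.

- **Lower tray:** I stood the larger capacitor and the heat sink in it first. Both were standing in the last view before the second tray covered them.
- **Stack:** I turned the other tray end for end and lowered it until it rested on the rim lugs. I then stood the smaller capacitor and the transformer in it. Every part and the tray were lowered to light contact before release; the highest contact force shown was about 24 N.
- **Last checks:** The upper rim centre measured (0.5556, -0.0715) m. The lower tray had measured (0.555, -0.071) m before stacking, so the stack is where that tray stood. The rim is at 0.108 m, which is the height for resting on the lugs rather than nesting, and it was level when last fitted.
- **Parts to leave:** The relay, choke and reel appear at the same places in the side picture as at the start.

No check failed. The pixel-based estimates of where the tray sat in the gripper differed by 1–2 mm, well inside the 5 mm play. I did not directly measure the lower tray's rim again after stacking.

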